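# Fetch the suction lifter from behind the containers

## Task

The small suction lifter at the back of the blue steel tray is hemmed in by three containers (spray can, glue bottle, screw tin): clear all three onto the plywood board, so that they stand there together, then fetch the lifter and set it down gently, rubber cup down, in the middle of the glass pane of the small white window sash. After that put each of the three containers back in the tray just where it stood at the start. Keep the containers upright and leave alone the corner cleat and the hinge lying at the front of the tray.

Things in the scene. Friction and masses are not known exactly. Their poses are not given: they have to be found in the camera images.
- lifter: Suction lifter, 140 g: a black rubber cup 48 mm across at the bottom (thins from 4 to 12 mm height), a steel neck 18 mm across from 12 to 22 mm, and on top a round black knob 26 mm across from 22 to 46 mm height, by which it is gripped from above. Origin: centre of the cup's underside; z up along its axis. It starts upright at the back of the tray; the containers stand too close around it for a gripper to come down on it.
- spray: Aerosol can, bare aluminium, about 280 g (varies by a third): straight wall 52 mm across up to 98 mm height, conical shoulder to 109 mm, narrow black cap 26 mm across up to 125 mm. Origin: centre of its underside; z up. Starts upright in the tray, its centre about 58 mm from the lifter's.
- glue: White plastic glue bottle, about 220 g (varies by a third): straight wall 48 mm across up to 92 mm height, shoulder to 100 mm, pointed nozzle up to 125 mm. Origin: centre of its underside; z up. Starts upright in the tray, its centre about 58 mm from the lifter's.
- tin: Steel screw tin, about 320 g (varies by a third): straight cylinder 58 mm across, 100 mm tall, the top 16 mm a flat steel lid of the same width. Origin: centre of its underside; z up. Starts upright in the tray, its centre about 58 mm from the lifter's. Which of the three containers stands in front of the lifter (towards the tray's -x), to its left or to its right varies.
- tray: Blue sheet-steel tray fixed to the bench, 200 mm (x) by 220 mm (y), floor 4 mm thick; rims 14 mm high at front and sides, back wall (at its +x edge) 50 mm high, all 4 mm thick. Origin: centre of its underside, on the bench. The lifter stands about 45 mm from the origin towards +x, the containers around its front and sides.
- board: Plywood set-down board fixed to the bench, 140 mm (x) by 260 mm (y), 9 mm thick, empty at the start: the side area. Origin: centre of its underside, on the bench.
- sash: Small window sash lying flat, fixed to the bench: white plastic frame 230 mm (x) by 210 mm (y), 28 mm high, 25 mm wide bars; inside it a pale green glass pane 180 by 160 mm whose top is 12 mm above the bench. Origin: centre of the underside, below the middle of the pane.
- cleat: Bystander: loose L-shaped aluminium corner cleat, 36 by 36 mm, 18 mm high, lying in the tray's front left corner (+y). To be left alone. Origin: its underside.
- hinge: Bystander: loose flat steel hinge, 54 by 50 mm, 8 mm thick, lying in the tray's front right corner (-y). To be left alone. Origin: centre of its underside.

How it is judged:
On the way, in this order (a step that is already met when the one before it is completed fails the run):
1. spray can, glue bottle and screw tin all stand upright on the plywood board together, while the lifter still stands in the tray (x of spray in the frame of board between -0.07 and 0.07 m and y of spray in the frame of board between -0.13 and 0.13 m and z of spray in the frame of board between 0.004 and 0.014 m and angle between each of spray, glue, tin's own z axis and vertical below 0.1 rad and linear speed of each of spray, glue, tin below 0.03 m/s and x of glue in the frame of board between -0.07 and 0.07 m and y of glue in the frame of board between -0.13 and 0.13 m and z of glue in the frame of board between 0.004 and 0.014 m and x of tin in the frame of board between -0.07 and 0.07 m and y of tin in the frame of board between -0.13 and 0.13 m and z of tin in the frame of board between 0.004 and 0.014 m and horizontal distance between lifter and tray below 0.1 m), for 0.2 s.
2. the lifter stands released in the middle of the pane, the containers still on the board (horizontal distance between lifter and sash below 0.015 m and z of lifter in the frame of sash between 0.007 and 0.017 m and angle between lifter's own z axis and vertical below 0.1 rad and linear speed of lifter below 0.03 m/s and contact force between lifter and the fingers below 0.05 N and x of spray in the frame of board between -0.07 and 0.07 m and y of spray in the frame of board between -0.13 and 0.13 m and z of spray in the frame of board between 0.004 and 0.014 m and x of glue in the frame of board between -0.07 and 0.07 m and y of glue in the frame of board between -0.13 and 0.13 m and z of glue in the frame of board between 0.004 and 0.014 m and x of tin in the frame of board between -0.07 and 0.07 m and y of tin in the frame of board between -0.13 and 0.13 m and z of tin in the frame of board between 0.004 and 0.014 m), for 0.2 s.
At the end, for the whole second after the job is handed in: The lifter stands upright on the pane within 15 mm of its middle, and each of the three containers stands upright in the tray within 15 mm of where it stood at the start; all are released and at rest (horizontal distance between lifter and sash below 0.015 m and z of lifter in the frame of sash between 0.007 and 0.017 m and angle between each of lifter, spray, glue, tin's own z axis and vertical below 0.1 rad and linear speed of each of lifter, spray, glue, tin below 0.03 m/s and contact force between lifter and the fingers below 0.05 N and distance of each of spray, glue, tin from where it was at the start of the episode below 0.015 m); the robot touches nothing.
It fails at once if a container is tipped over (more than 40 degrees) (angle between any of spray, glue, tin's own z axis and vertical above 0.7 rad).
It fails at once if the lifter is dropped or banged onto the pane (faster than 0.7 m/s just above it) (horizontal distance between lifter and sash below 0.08 m and z of lifter in the frame of sash below 0.05 m and linear speed of lifter above 0.7 m/s).
It fails at once if the corner cleat or the hinge in the tray is shifted by more than 25 mm (distance of any of cleat, hinge from where it was at the start of the episode above 0.025 m).
It also fails if it takes over 147 s, if anything falls off the work surface, if the arm or the gripper's body presses on something with over 40 N, if the wrist force passes 120 N, or if a joint passes its speed limit or range.

## Robot

A 6-joint arm with a two-finger parallel gripper is mounted at the origin on the work surface. World frame = base frame: x ahead of the robot, y to its left, z up, the work surface at z = 0. Lengths are in m, angles in rad, forces in N, time in s.
With the tool pointing down it reaches from about 0.35 to 0.975 m from the base axis. Payload 4.9 kg.
Tool frame: the origin (TCP) lies at the very end of the fingers, on their centre line; the grasp point (between the pads) lies 19 mm behind it; z points along the fingers, y is the line along which they close (so a half turn about z gives the same grasp; the last joint's range is limited). The gripper opens to 85 mm and grips with 20 to 120 N. Pads are 22 mm wide; open, the fingers measure 114 mm over their backs; the gripper's body (76 mm by 85 mm) begins 54 mm behind the grasp point. The pads swing forward as they close: fully open they stand 13 mm farther back than shut.
Start: joints at [1.205, 0.053, 1.613, -0, 1.476, -0.119], TCP at [0.153, 0.606, 0.206] pointing down, gripper open.
Joint ranges: [-3.01, 3.01], [-1.01, 2.22], [0.06, 2.58], [-1.02, 4.17], [0.09, 2.62], [-3.14, 3.14]. Speed limits (rad/s): [2.57, 2.57, 3.14, 3.14, 3.14, 3.14].

## Interface

Orientations are given as a rotation vector (axis times angle).
In Python, from station import * gives the robot as it stands.
- The arm moves only by the shell command python3 -m crank 'ROWS' [OPENING] [FORCE]. ROWS is JSON, a list of rows, each an object with "offset": the shift along the tool's x, y, z in m, a list of three; "twist": the turn, a rotation vector about the tool's x, y, z in degrees, a list of three. In form: [{"offset": [x, y, z], "twist": [rx, ry, rz]}, ...]. A call has 1 to 20 rows; each row is the pose to reach, as a shift and turn from the pose commanded when the call began, along the tool's axes at that moment; what a row does not reach only later rows make up. A row lasts 1/8 s, in which the tool goes at most 62.5 mm and 10.7 degrees, less where a joint would pass 70% of its speed; a pose out of reach is approached as far as the arm can. A call with a gripper value outside its range is refused whole. OPENING is the opening, from 0 (shut) to 1 (fully open), set as the call begins (- or left out, the last holds). The fingers move at their own pace and stop on an object; FORCE is the grip in N (left out, the last holds). Time passes only in rows, so rows that repeat a pose let the fingers close. It gives the time, the measured TCP pose, the force, the opening and the grip force at its end, in the units of the state.
- get_obs(): the state, without advancing time (a new reading comes with each control period).
- get_image(name): name is "scene" or "top"; returns the picture (420x560x3 uint8, red, green, blue); there is no depth.
- get_calibration(name): a dict with "intrinsics" (3x3 intrinsics, pixels), "k1" (the pictures are not rectified: a ray, as slopes to the right and down, at radius r is drawn at 1 + k1 r^2 times it, then the intrinsics apply), "world_from_camera" (4x4, takes a point from camera to world coordinates). Camera axes: x right, y up, looking along -z (the intrinsics and any distortion apply to the point x, -y, -z); pixel columns grow to the right and rows downward; lengths in m; the calibration is good to about 2 mm. A picture is of the moment at which its call begins. get_calibration takes no time and is no camera call.
- finish_job(): hands the job in; it is judged then, once.
Trained networks look in the newest picture that a camera, given by its name, has taken for a name from the list of things; names that differ only in an ending like _2 or _b are one class to them, and where a whole thing is asked for, a point or a joint stands for the part that bears it (a point fixed in the world has none). Each returns a list of dicts, best first, with "confidence" (0 to 1); they miss things now and then, are a little off and sometimes report something else, mostly with a low value. They report only what shows in the picture. A call takes as long as a camera call.
- cut_out(query, camera): "region" (420x560 bool, what is visible of it) and "rect" ([centre column, centre row, width, height] in pixels, round what is visible of it).
The state is a dict: "t": time; "q": joint angles; "dq": joint speeds; "effort": joint torques, N m; "tool_pos": TCP position; "tool_rot": TCP orientation; "contact_force": force on the tool from outside, world axes, zero at the start; "wrist_torque": the same for the moment, N m; "opening": finger opening in m; "grip_force": force on a finger pad.
Only numpy, scipy, OpenCV 4.12 (cv2) and the standard library are available. Lean on these libraries where they do the work, as an engineer would, in place of code of your own. Each camera call takes 0.05 s, during which the arm holds its last target. There are 200 camera calls.

## Working session

There is one attempt and no reset: what is moved stays moved. The work goes in short steps, Python scripts to look and compute and a shell command to move; the robot and the scene stay as the last step left them, time stands still between calls to the robot, and variables do not carry over. Pictures are saved under pics/ and viewed, at most 15 in all, crops included, and the job is handed in when it is done.

```bash
mkdir -p pics
cat > h.py <<'E'
from station import *
import numpy as np, cv2
from scipy.spatial.transform import Rotation as R
def ray(cam,u,v):
    c=get_calibration(cam);K=np.array(c["intrinsics"]);T=np.array(c["world_from_camera"])
    d=np.array([(u-K[0,2])/K[0,0],(v-K[1,2])/K[1,1]]);s=d.copy()
    for _ in range(30): s=d/(1+c["k1"]*(s@s))
    return T[:3,3],T[:3,:3]@np.array([s[0],-s[1],-1])
def onz(cam,u,v,z):
    o,d=ray(cam,u,v);return o+d*(z-o[2])/d[2]
def proj(cam,P):
    c=get_calibration(cam);K=np.array(c["intrinsics"]);T=np.array(c["world_from_camera"])
    p=(np.array(P,float).reshape(-1,3)-T[:3,3])@T[:3,:3]
    s=np.c_[p[:,0],-p[:,1]]/-p[:,2:];s=s*(1+c["k1"]*(s**2).sum(1,keepdims=True))
    return s*[K[0,0],K[1,1]]+[K[0,2],K[1,2]]
def save(cam,name):
    im=get_image(cam);cv2.imwrite(f"pics/{name}.png",np.ascontiguousarray(im[...,::-1]));return im
E
python3 - <<'E'
from h import *
np.set_printoptions(precision=3,suppress=True)
o=get_obs();print(o)
for c in("top","scene"):
    save(c,c+"0");T=np.array(get_calibration(c)["world_from_camera"]);print(c,T)
    for n in("lifter","spray","glue","tin","tray","board","sash","cleat","hinge"):
        for r in cut_out(n,c)[:2]: print(c,n,round(r["confidence"],2),np.array(r["rect"]).round(1),r["region"].sum())
E
```

```text
{'t': 0.0, 'q': array([ 1.205,  0.053,  1.614, -0.   ,  1.476, -0.119]), 'dq': array([ 0.   , -0.001, -0.   ,  0.001, -0.002, -0.001]), 'effort': array([ -0.   , -39.367, -37.018,  -0.   ,   0.007,  -0.   ]), 'tool_pos': array([0.152, 0.605, 0.204]), 'tool_rot': array([-0.387, -3.117,  0.003]), 'contact_force': array([-0.08 , -0.653, -0.092]), 'wrist_torque': array([ 0.051,  0.038, -0.05 ]), 'grip_force': 0.0, 'opening': 0.08523438265563724}
top [[ 0.171  0.964 -0.206  0.317]
 [-0.985  0.168 -0.033 -0.036]
 [ 0.002  0.208  0.978  0.946]
 [ 0.     0.     0.     1.   ]]
top lifter 0.76 [410.6 239.8  18.6  22.7] 234
top lifter 0.38 [416.7 256.7 126.  117.4] 6543
top spray 0.64 [447.9 231.7  41.3  36. ] 1000
top glue 0.82 [423.1 262.8  35.9  25.6] 787
top tin 0.91 [393.3 246.6  36.4  33.9] 969
top tray 0.55 [416.9 257.8 124.5 116.5] 6412
top board 0.62 [287.  189.5 128.2  93.6] 7223
top sash 0.91 [124.3 196.8 115.2 106.4] 10558
top cleat 0.55 [387.3 297.6  22.4  15.9] 152
top hinge 0.89 [454.8 281.6  30.1  28.9] 654
scene [[ 0.33  -0.705  0.628  1.196]
 [ 0.944  0.256 -0.209 -0.276]
 [-0.013  0.662  0.75   0.893]
 [ 0.     0.     0.     1.   ]]
scene lifter 0.66 [185.  244.9  18.8  27.2] 299
scene spray 0.92 [159.3 245.1  30.4  45.9] 892
scene glue 0.83 [171.1 220.9  24.7  40.2] 648
scene glue 0.65 [186.7 244.8  17.5  24.1] 287
scene tin 0.97 [203.2 219.4  30.3  42.6] 976
scene tray 0.63 [302.8 238.1 108.   58.4] 4785
scene tray 0.62 [177.7 237.6 117.   95. ] 2703
scene board 0.61 [302.7 240.  113.6  57.6] 4802
scene sash 0.85 [406.2 182.3 112.5  80.3] 5105
scene hinge 0.51 [135.2 237.5  17.4  21. ] 243
```

Run:
```python
import cv2
a=cv2.imread("pics/top0.png")[170:330,330:500];cv2.imwrite("pics/topc.png",cv2.resize(a,None,fx=3.6,fy=3.6,interpolation=cv2.INTER_CUBIC))
```

```text
(no output)
```

View pics/top0.png

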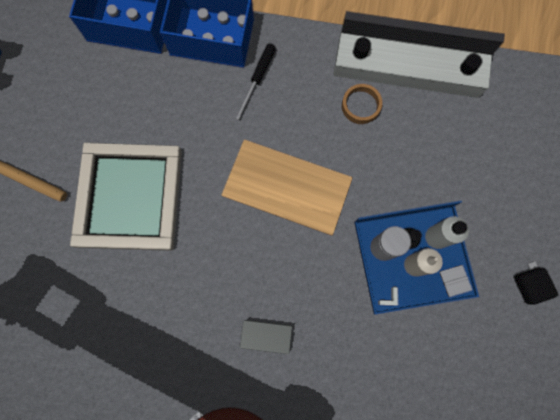

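View pics/scene0.png

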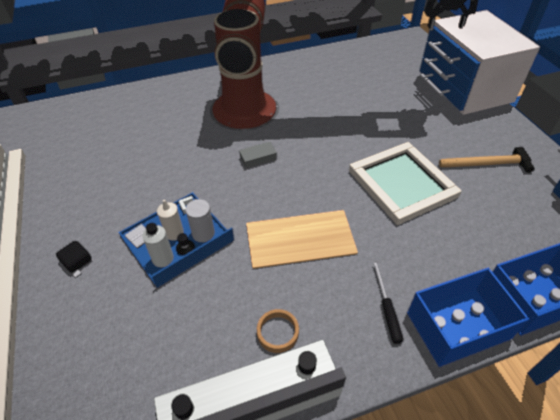

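View pics/topc.png

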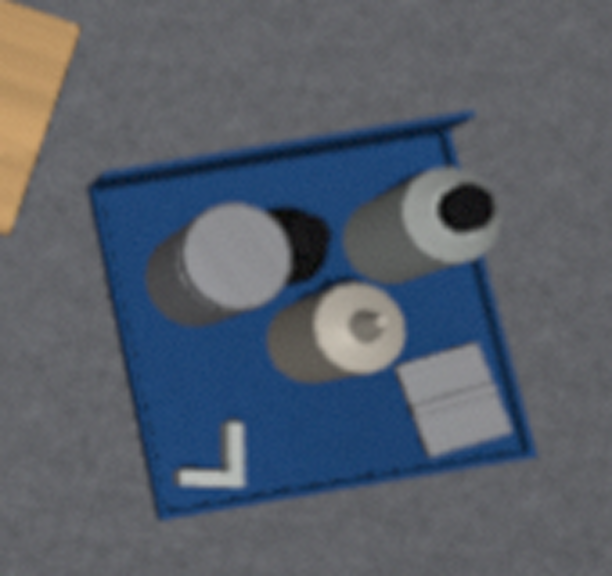

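The top view shows the tray at right (corners about (375,314), (479,297), (356,222), (461,201)). The tin is at (395,243), left of the lifter (413,239); glue is in front at (425,263) and the spray at right (449,232). The board is at (287,190) and the sash at (126,197). I'll fit positions from the masks in both views.

```bash
cat >> h.py <<'E'
from scipy.optimize import minimize
PR={"spray":[(26,0),(26,98),(13,109),(13,125)],"glue":[(24,0),(24,92),(10,100),(3,125)],"tin":[(29,0),(29,100)],
"lifter":[(24,0),(24,4),(13,22),(13,46)]}
A=np.linspace(0,2*np.pi,40,endpoint=False)
def sil(cam,n,x,y,z0):
    P=np.array([[x+r/1000*np.cos(a),y+r/1000*np.sin(a),z0+h/1000] for r,h in PR[n] for a in A])
    p=proj(cam,P)*8;m=np.zeros((420*2,560*2),np.uint8)
    k=len(A)
    for i in range(len(PR[n])-1):
        h=cv2.convexHull((p[i*k:(i+2)*k]/4*256).round().astype(np.int32))
        cv2.fillConvexPoly(m,h,1,shift=8)
    return m[::1,::1].astype(bool)
def fit(n,masks,x0,z0):
    # masks: {cam:(own, others)}
    up=lambda a:np.kron(a,np.ones((2,2))).astype(bool)
    M={c:(up(a),up(b)) for c,(a,b) in masks.items()}
    def f(p):
        s=0
        for c,(a,b) in M.items():
            h=sil(c,n,p[0],p[1],z0)&~(b&~a);s-=(h&a).sum()/max(1,(h|a).sum())
        return s/len(M)
    r=minimize(f,x0,method="Nelder-Mead",options=dict(initial_simplex=[x0,[x0[0]+.012,x0[1]],[x0[0],x0[1]+.012]],xatol=2e-4,fatol=1e-4))
    return r.x,-r.fun
def goto(pos,yaw=None):
    """offset/twist in tool axes; yaw=desired world angle (deg) of tool y line (mod 180)"""
    o=get_obs();Rt=R.from_rotvec(o["tool_rot"]);yv=Rt.as_matrix()[:,1]
    cur=np.degrees(np.arctan2(yv[1],yv[0]));d=0 if yaw is None else (yaw-cur+90)%180-90
    off=Rt.inv().apply(np.array(pos)-o["tool_pos"])
    print("offset",off.round(4),"twist z",round(-d,2),"cur yaw",round(cur,1),"q6",round(o["q"][5],2))
E
python3 - <<'E'
from h import *
import json
np.set_printoptions(precision=4,suppress=True)
names=("spray","glue","tin","lifter");reg={}
for c in("top","scene"):
    get_image(c)
    for n in names+("tray","board","sash"):
        r=cut_out(n,c);reg[c,n]=r
cons={}
for n in names:
    x0=onz("top",*reg["top",n][0]["rect"][:2],.06)[:2]
    res=[]
    for cams in(("top",),("scene",),("top","scene")):
        m={}
        for c in cams:
            a=reg[c,n][0]["region"];b=np.zeros_like(a)
            for k in names:
                if k!=n:b|=reg[c,k][0]["region"]
            m[c]=(a,b)
        res.append(fit(n,m,x0,.004))
    print(n,[(r[0],round(r[1],3)) for r in res]);cons[n]=res[-1][0].tolist()
for a,b in(("spray","lifter"),("glue","lifter"),("tin","lifter"),("tin","glue"),("glue","spray"),("tin","spray")):
    print(a,b,np.linalg.norm(np.subtract(cons[a],cons[b])))
for n,z,big in(("board",.009,(.14,.26)),("sash",.028,(.23,.21))):
  for c in("top","scene"):
    m=reg[c,n]
    for k in m[:2]:
        cs=max(cv2.findContours(k["region"].astype(np.uint8),cv2.RETR_EXTERNAL,cv2.CHAIN_APPROX_NONE)[0],key=len)[:,0]
        w=np.array([onz(c,u,v,z)[:2] for u,v in cs],np.float32)
        print(n,c,round(k["confidence"],2),cv2.minAreaRect(w*1000))
cr=[onz("top",374.4,313.9,.014),onz("top",478.6,296.7,.014),onz("top",460.6,201.4,.05),onz("top",355.6,221.9,.05)]
print("tray",np.array(cr),np.mean(cr,0),np.degrees(np.arctan2(*(cr[0]-cr[1])[[1,0]])-np.pi/2))
json.dump(cons,open("start.json","w"))
E
```

```text
spray [(array([ 0.5176, -0.3571]), np.float64(0.922)), (array([ 0.5222, -0.3553]), np.float64(0.925)), (array([ 0.5185, -0.3558]), np.float64(0.913))]
glue [(array([ 0.4492, -0.3161]), np.float64(0.948)), (array([ 0.4538, -0.3151]), np.float64(0.92)), (array([ 0.4497, -0.3157]), np.float64(0.926))]
tin [(array([ 0.4762, -0.2479]), np.float64(0.916)), (array([ 0.4781, -0.2451]), np.float64(0.9)), (array([ 0.4763, -0.2456]), np.float64(0.892))]
lifter [(array([ 0.5037, -0.297 ]), np.float64(0.887)), (array([ 0.5059, -0.2972]), np.float64(0.912)), (array([ 0.504 , -0.2977]), np.float64(0.893))]
spray lifter 0.05982061796165164
glue lifter 0.057139687707253424
tin lifter 0.05900723527876687
tin glue 0.07495626431698266
glue spray 0.07958653395105507
tin spray 0.11795398332306269
board top 0.58 ((573.8989868164062, -18.246475219726562), (259.9620361328125, 142.6595458984375), 79.65674591064453)
board scene 0.75 ((580.6942749023438, -17.750885009765625), (260.3423156738281, 145.56240844726562), 79.49466705322266)
sash top 0.61 ((488.880615234375, 316.30810546875), (235.56903076171875, 215.37100219726562), 8.104425430297852)
sash scene 0.97 ((501.7717590332031, 312.04150390625), (244.1331024169922, 227.04876708984375), 8.181270599365234)
tray [[ 0.3332 -0.2419  0.014 ]
 [ 0.4058 -0.449   0.014 ]
 [ 0.5916 -0.3823  0.05  ]
 [ 0.5107 -0.1727  0.05  ]] [ 0.4603 -0.3115  0.032 ] 19.30016085864458
```

Run:
```python
from h import *
goto([.52,.15,.2],118); goto([.4763,-.2456,.2],118)
```

```text
offset [-0.4676 -0.3525  0.0057] twist z -42.14 cur yaw 75.9 q6 -0.12
offset [-0.5218 -0.7468  0.0057] twist z -42.14 cur yaw 75.9 q6 -0.12
```

```bash
python3 -m crank '[{"offset":[-0.05,-0.05,0],"twist":[0,0,8]},{"offset":[-0.1,-0.1,0],"twist":[0,0,18]},{"offset":[-0.15,-0.14,0],"twist":[0,0,28]},{"offset":[-0.2,-0.18,0],"twist":[0,0,38]},{"offset":[-0.25,-0.21,0],"twist":[0,0,47]},{"offset":[-0.3,-0.24,0],"twist":[0,0,56]},{"offset":[-0.35,-0.28,0],"twist":[0,0,65]},{"offset":[-0.4,-0.31,0],"twist":[0,0,73]},{"offset":[-0.45,-0.34,0],"twist":[0,0,81]},{"offset":[-0.468,-0.38,0],"twist":[0,0,89]},{"offset":[-0.475,-0.43,0],"twist":[0,0,97]},{"offset":[-0.482,-0.48,0],"twist":[0,0,105]},{"offset":[-0.489,-0.53,0],"twist":[0,0,113]},{"offset":[-0.496,-0.58,0],"twist":[0,0,120]},{"offset":[-0.503,-0.63,0],"twist":[0,0,127]},{"offset":[-0.51,-0.67,0],"twist":[0,0,132]},{"offset":[-0.516,-0.71,0],"twist":[0,0,136]},{"offset":[-0.52,-0.735,0],"twist":[0,0,138]},{"offset":[-0.522,-0.747,0],"twist":[0,0,138]},{"offset":[-0.522,-0.747,0],"twist":[0,0,138]}]' 1 60
python3 - <<'E'
from h import *
goto([.4763,-.2456,.064],118)
E
```

```text
t: 4.3
tool_pos: [0.4763, -0.246, 0.2057]
tool_rot: [-3.049, -0.756, -0.0]
contact_force: [0.9, -0.2, -0.3]
opening: 0.0858
grip_force: 0.0
offset [ 1.000e-04 -3.000e-04  1.417e-01] twist z -0.16 cur yaw -62.2 q6 0.47
```

```bash
python3 -m crank '[{"offset":[0,0,0.03],"twist":[0,0,0]},{"offset":[0,0,0.06],"twist":[0,0,0]},{"offset":[0,0,0.09],"twist":[0,0,0]},{"offset":[0,0,0.115],"twist":[0,0,0]},{"offset":[0,0,0.132],"twist":[0,0,0]},{"offset":[0,0,0.142],"twist":[0,0,0]},{"offset":[0,0,0.142],"twist":[0,0,0]}]' 1 60
python3 - <<'E'
from h import *
im=save("scene","s1");im=im[150:330,90:330];cv2.imwrite("pics/s1c.png",cv2.resize(np.ascontiguousarray(im[...,::-1]),None,fx=3,fy=3,interpolation=cv2.INTER_CUBIC))
E
```

```text
t: 5.18
tool_pos: [0.4763, -0.2454, 0.0634]
tool_rot: [-3.048, -0.757, 0.001]
contact_force: [-0.1, 0.8, -0.5]
opening: 0.0856
grip_force: 0.0
```

View pics/s1c.png

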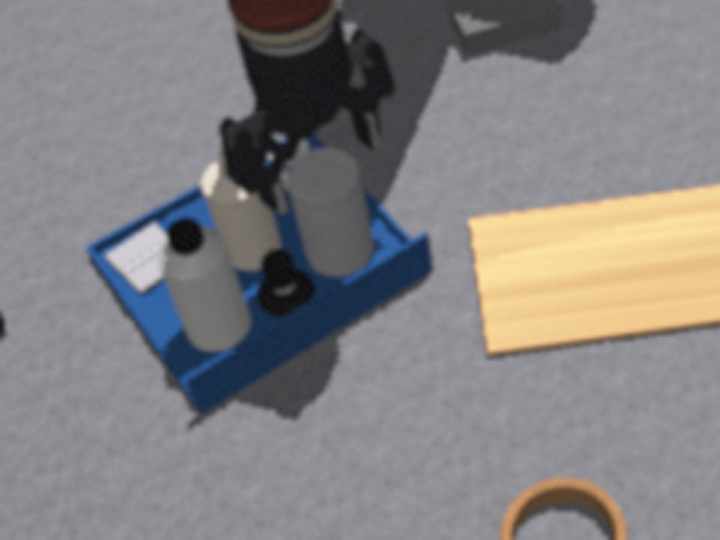

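The gripper straddles the tin: fingertips are at about (375,145) and (275,205) in the crop and the tin's top centre is at (322,165). I'll check that by projection before closing.

Run:
```python
from h import *
p=np.array([.4763,-.2454]);y=np.array([np.cos(np.radians(118)),np.sin(np.radians(118))])
for s in(-.0425,0,.0425):
  for z in(.077,.104): print(s,z,((proj("scene",[*(p+s*y),z])-[90,150])*3).round())
```

```text
-0.0425 0.077 [[285. 223.]]
-0.0425 0.104 [[279. 201.]]
0 0.077 [[326. 193.]]
0 0.104 [[321. 171.]]
0.0425 0.077 [[366. 164.]]
0.0425 0.104 [[361. 142.]]
```

```bash
python3 -m crank '[{"offset":[0,0,0],"twist":[0,0,0]},{"offset":[0,0,0],"twist":[0,0,0]},{"offset":[0,0,0],"twist":[0,0,0]},{"offset":[0,0,0],"twist":[0,0,0]},{"offset":[0,0,0],"twist":[0,0,0]},{"offset":[0,0,0],"twist":[0,0,0]}]' 0 60
python3 - <<'E'
from h import *
im=save("scene","s2");im=im[150:330,90:330];cv2.imwrite("pics/s2c.png",cv2.resize(np.ascontiguousarray(im[...,::-1]),None,fx=3,fy=3,interpolation=cv2.INTER_CUBIC))
goto([.589,.061,.25],118);goto([.589,.061,.25],170)
E
```

```text
t: 5.98
tool_pos: [0.4776, -0.2466, 0.0655]
tool_rot: [3.047, 0.756, 0.004]
contact_force: [0.8, -0.5, 6.4]
opening: 0.0553
grip_force: 64.4
offset [ 0.2425 -0.2194 -0.1847] twist z -0.15 cur yaw -62.1 q6 0.47
offset [ 0.2425 -0.2194 -0.1847] twist z -52.15 cur yaw -62.1 q6 0.47
```

View pics/s2c.png

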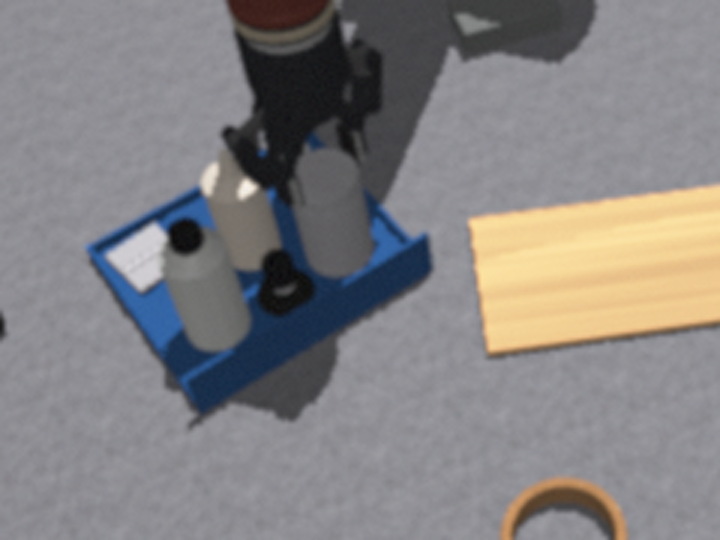

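```bash
python3 -m crank '[{"offset":[0,0,-0.01],"twist":[0,0,0]},{"offset":[0,0,-0.03],"twist":[0,0,0]},{"offset":[0,0,-0.06],"twist":[0,0,0]},{"offset":[0,0,-0.1],"twist":[0,0,0]},{"offset":[0,0,-0.13],"twist":[0,0,0]},{"offset":[0,0,-0.15],"twist":[0,0,0]},{"offset":[0,0,-0.15],"twist":[0,0,0]}]'
python3 - <<'E'
from h import *
im=save("scene","s3");im=im[120:300,90:330];cv2.imwrite("pics/s3c.png",cv2.resize(np.ascontiguousarray(im[...,::-1]),None,fx=3,fy=3,interpolation=cv2.INTER_CUBIC))
for y in(118,170):goto([.589,.061,.215],y)
o=get_obs();p=o["tool_pos"];Y=R.from_rotvec(o["tool_rot"]).as_matrix()[:,1]
for s in(-.028,0,.028): print(((proj("scene",p+s*Y)-[90,120])*3).round())
E
```

```text
t: 6.9
tool_pos: [0.4771, -0.2464, 0.2157]
tool_rot: [3.047, 0.756, 0.004]
contact_force: [-0.2, 0.8, -3.8]
opening: 0.0551
grip_force: 64.4
offset [ 0.243  -0.2186 -0.0013] twist z -0.14 cur yaw -62.1 q6 0.47
offset [ 0.243  -0.2186 -0.0013] twist z -52.14 cur yaw -62.1 q6 0.47
[[327. 143.]]
[[297. 163.]]
[[267. 183.]]
```

View pics/s3c.png

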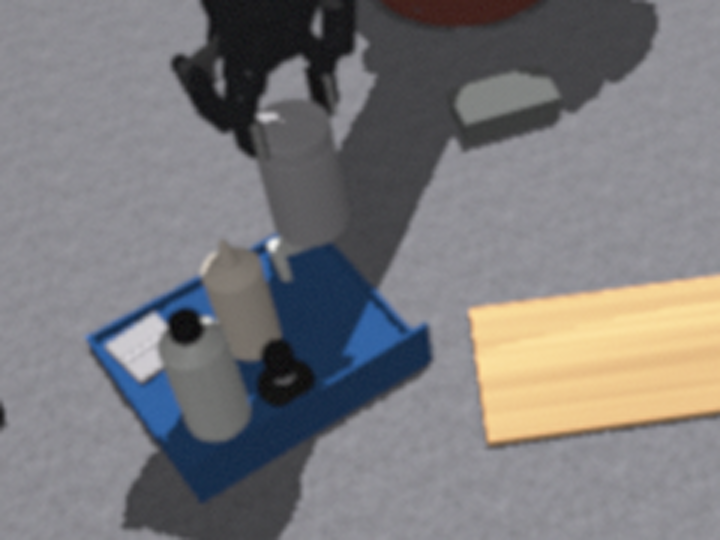

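The tin hangs upright in the gripper (crop about (300,170)). Carry it to the first board slot.

```bash
python3 -m crank '[{"offset":[0.015,-0.013,0],"twist":[0,0,-3]},{"offset":[0.045,-0.04,0],"twist":[0,0,-9]},{"offset":[0.08,-0.072,0],"twist":[0,0,-16]},{"offset":[0.115,-0.103,0],"twist":[0,0,-24]},{"offset":[0.15,-0.135,0],"twist":[0,0,-32]},{"offset":[0.185,-0.166,0],"twist":[0,0,-40]},{"offset":[0.215,-0.193,0],"twist":[0,0,-46]},{"offset":[0.235,-0.211,0],"twist":[0,0,-50]},{"offset":[0.243,-0.219,0],"twist":[0,0,-52]},{"offset":[0.243,-0.219,0],"twist":[0,0,-52]},{"offset":[0.243,-0.219,0.05],"twist":[0,0,-52]},{"offset":[0.243,-0.219,0.09],"twist":[0,0,-52]},{"offset":[0.243,-0.219,0.115],"twist":[0,0,-52]},{"offset":[0.243,-0.219,0.13],"twist":[0,0,-52]},{"offset":[0.243,-0.219,0.138],"twist":[0,0,-52]},{"offset":[0.243,-0.219,0.138],"twist":[0,0,-52]}]'
```

```text
t: 8.95
tool_pos: [0.5891, 0.061, 0.076]
tool_rot: [2.409, 2.016, 0.0]
contact_force: [-1.0, 0.7, -3.3]
opening: 0.0549
grip_force: 64.6
```

```bash
python3 -m crank '[{"offset":[0,0,0.003],"twist":[0,0,0]},{"offset":[0,0,0.0055],"twist":[0,0,0]},{"offset":[0,0,0.0055],"twist":[0,0,0]}]'; python3 -m crank '[{"offset":[0,0,0],"twist":[0,0,0]},{"offset":[0,0,0],"twist":[0,0,0]},{"offset":[0,0,0],"twist":[0,0,0]},{"offset":[0,0,0],"twist":[0,0,0]}]' 1
python3 -m crank '[{"offset":[0,0,-0.03],"twist":[0,0,0]},{"offset":[0,0,-0.08],"twist":[0,0,0]},{"offset":[0,0,-0.13],"twist":[0,0,0]},{"offset":[0,0,-0.14],"twist":[0,0,0]}]'
python3 - <<'E'
from h import *
goto([.5185,-.356,.21],104)
goto([.5185,-.356,.21],None)
E
```

```text
t: 9.32
tool_pos: [0.5892, 0.0613, 0.0706]
tool_rot: [2.408, 2.016, 0.001]
contact_force: [0.2, -0.1, -3.0]
opening: 0.0552
grip_force: 64.7
t: 9.82
tool_pos: [0.5891, 0.0613, 0.0705]
tool_rot: [2.409, 2.016, 0.001]
contact_force: [-0.2, -0.5, 0.4]
opening: 0.0854
grip_force: 0.0
t: 10.32
tool_pos: [0.5914, 0.0613, 0.2158]
tool_rot: [2.405, 2.013, 0.01]
contact_force: [0.2, -0.0, -0.1]
opening: 0.0853
grip_force: 0.0
offset [-0.4236  0.0017  0.0052] twist z 65.86 cur yaw -10.1 q6 0.16
offset [-0.4236  0.0017  0.0052] twist z 0 cur yaw -10.1 q6 0.16
```

```bash
python3 -m crank '[{"offset":[-0.03,0,0],"twist":[0,0,5]},{"offset":[-0.09,0,0],"twist":[0,0,14]},{"offset":[-0.15,0,0],"twist":[0,0,23]},{"offset":[-0.21,0,0],"twist":[0,0,32]},{"offset":[-0.27,0,0],"twist":[0,0,42]},{"offset":[-0.33,0,0],"twist":[0,0,52]},{"offset":[-0.38,0.001,0],"twist":[0,0,60]},{"offset":[-0.41,0.002,0],"twist":[0,0,65]},{"offset":[-0.424,0.002,0],"twist":[0,0,66]},{"offset":[-0.424,0.002,0.01],"twist":[0,0,66]},{"offset":[-0.424,0.002,0.04],"twist":[0,0,66]},{"offset":[-0.424,0.002,0.06],"twist":[0,0,66]},{"offset":[-0.424,0.002,0.06],"twist":[0,0,66]}]'
python3 - <<'E'
from h import *
goto([.5185,-.356,.064],104)
E
```

```text
t: 11.95
tool_pos: [0.5151, -0.3542, 0.1471]
tool_rot: [-3.114, -0.381, 0.005]
contact_force: [-0.5, 0.0, -0.0]
opening: 0.0854
grip_force: 0.0
offset [0.0031 0.0029 0.0831] twist z -0.05 cur yaw -76.0 q6 0.61
```

```bash
python3 -m crank '[{"offset":[0.003,0.003,0.01],"twist":[0,0,0]},{"offset":[0.003,0.003,0.035],"twist":[0,0,0]},{"offset":[0.003,0.003,0.06],"twist":[0,0,0]},{"offset":[0.003,0.003,0.078],"twist":[0,0,0]},{"offset":[0.003,0.003,0.083],"twist":[0,0,0]},{"offset":[0.003,0.003,0.083],"twist":[0,0,0]}]' && python3 -m crank '[{"offset":[0,0,0],"twist":[0,0,0]},{"offset":[0,0,0],"twist":[0,0,0]},{"offset":[0,0,0],"twist":[0,0,0]},{"offset":[0,0,0],"twist":[0,0,0]},{"offset":[0,0,0],"twist":[0,0,0]},{"offset":[0,0,0],"twist":[0,0,0]}]' 0 60
python3 -m crank '[{"offset":[0,0,-0.01],"twist":[0,0,0]},{"offset":[0,0,-0.03],"twist":[0,0,0]},{"offset":[0,0,-0.06],"twist":[0,0,0]},{"offset":[0,0,-0.1],"twist":[0,0,0]},{"offset":[0,0,-0.13],"twist":[0,0,0]},{"offset":[0,0,-0.15],"twist":[0,0,0]},{"offset":[0,0,-0.15],"twist":[0,0,0]}]'
python3 - <<'E'
from h import *
im=save("scene","s4");im=im[120:300,90:330];cv2.imwrite("pics/s4c.png",cv2.resize(np.ascontiguousarray(im[...,::-1]),None,fx=3,fy=3,interpolation=cv2.INTER_CUBIC))
goto([.561,-.097,.215],170);goto([.575,-.018,.215],170)
E
```

```text
t: 12.7
tool_pos: [0.5201, -0.3588, 0.0676]
tool_rot: [3.118, 0.379, 0.001]
contact_force: [0.7, -0.3, 0.2]
opening: 0.0857
grip_force: 0.0
t: 13.45
tool_pos: [0.5207, -0.3591, 0.069]
tool_rot: [3.117, 0.379, 0.003]
contact_force: [-1.2, 1.8, 5.2]
opening: 0.0484
grip_force: 61.1
t: 14.32
tool_pos: [0.5206, -0.3593, 0.2197]
tool_rot: [3.116, 0.379, 0.004]
contact_force: [-0.1, 0.2, -2.9]
opening: 0.0489
grip_force: 62.4
offset [ 0.1026 -0.2442  0.0024] twist z -66.14 cur yaw -76.1 q6 0.61
offset [ 0.1351 -0.3175  0.0024] twist z -66.14 cur yaw -76.1 q6 0.61
```

View pics/s4c.png

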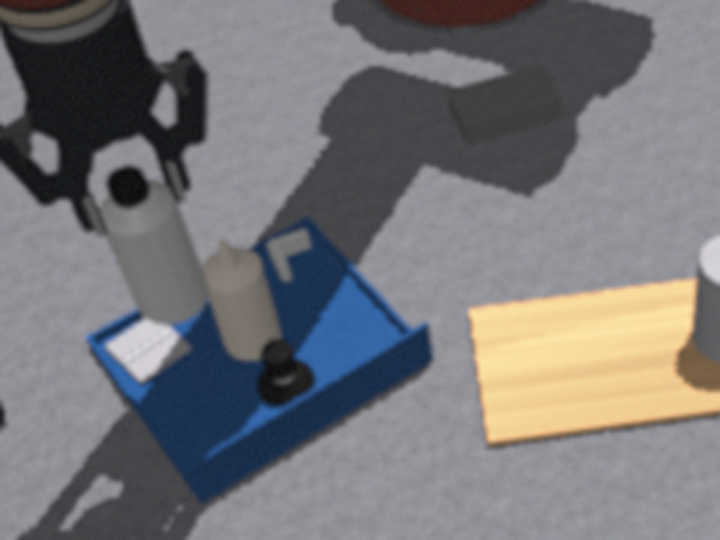

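The spray can hangs upright (crop (150,250)), the tin stands on the board, and the lifter and glue are undisturbed.

```bash
python3 -m crank '[{"offset":[0.006,-0.014,0],"twist":[0,0,-4]},{"offset":[0.017,-0.04,0],"twist":[0,0,-12]},{"offset":[0.03,-0.072,0],"twist":[0,0,-21]},{"offset":[0.045,-0.107,0],"twist":[0,0,-30]},{"offset":[0.06,-0.143,0],"twist":[0,0,-39]},{"offset":[0.075,-0.179,0],"twist":[0,0,-48]},{"offset":[0.089,-0.212,0],"twist":[0,0,-57]},{"offset":[0.099,-0.235,0],"twist":[0,0,-63]},{"offset":[0.103,-0.244,0],"twist":[0,0,-66]},{"offset":[0.103,-0.244,0],"twist":[0,0,-66]},{"offset":[0.103,-0.244,0.04],"twist":[0,0,-66]},{"offset":[0.103,-0.244,0.08],"twist":[0,0,-66]},{"offset":[0.103,-0.244,0.115],"twist":[0,0,-66]},{"offset":[0.103,-0.244,0.133],"twist":[0,0,-66]},{"offset":[0.103,-0.244,0.139],"twist":[0,0,-66]},{"offset":[0.103,-0.244,0.139],"twist":[0,0,-66]},{"offset":[0.103,-0.244,0.139],"twist":[0,0,-66]}]'
```

```text
t: 16.5
tool_pos: [0.5627, -0.0975, 0.08]
tool_rot: [2.407, 2.015, 0.003]
contact_force: [0.1, -0.1, -1.5]
opening: 0.0489
grip_force: 62.5
```

```bash
python3 -m crank '[{"offset":[0,0,0.003],"twist":[0,0,0]},{"offset":[0,0,0.0055],"twist":[0,0,0]},{"offset":[0,0,0.006],"twist":[0,0,0]},{"offset":[0,0,0.006],"twist":[0,0,0]}]'; python3 -m crank '[{"offset":[0,0,0],"twist":[0,0,0]},{"offset":[0,0,0],"twist":[0,0,0]},{"offset":[0,0,0],"twist":[0,0,0]},{"offset":[0,0,0],"twist":[0,0,0]}]' 1
python3 -m crank '[{"offset":[0,0,-0.03],"twist":[0,0,0]},{"offset":[0,0,-0.08],"twist":[0,0,0]},{"offset":[0,0,-0.13],"twist":[0,0,0]},{"offset":[0,0,-0.136],"twist":[0,0,0]},{"offset":[0,0,-0.136],"twist":[0,0,0]},{"offset":[0,0,-0.136],"twist":[0,0,0]}]'
python3 - <<'E'
from h import *
goto([.4505,-.3157,.21],18)
goto([.4505,-.3157,.064],18)
E
```

```text
t: 17.0
tool_pos: [0.562, -0.0972, 0.0741]
tool_rot: [2.408, 2.016, 0.001]
contact_force: [-3.0, 0.2, 4.7]
opening: 0.0484
grip_force: 63.3
t: 17.5
tool_pos: [0.5613, -0.097, 0.0721]
tool_rot: [-2.409, -2.016, 0.0]
contact_force: [0.4, 0.1, -0.1]
opening: 0.0855
grip_force: 0.0
t: 18.25
tool_pos: [0.5602, -0.0967, 0.2057]
tool_rot: [-2.407, -2.014, 0.003]
contact_force: [1.0, -0.3, -0.7]
opening: 0.0852
grip_force: 0.0
offset [-0.2349 -0.0694 -0.0041] twist z -28.14 cur yaw -10.1 q6 -0.12
offset [-0.235  -0.0689  0.1419] twist z -28.14 cur yaw -10.1 q6 -0.12
```

```bash
python3 -m crank '[{"offset":[-0.02,-0.006,0],"twist":[0,0,-3]},{"offset":[-0.07,-0.02,0],"twist":[0,0,-9]},{"offset":[-0.125,-0.037,0],"twist":[0,0,-15]},{"offset":[-0.175,-0.052,0],"twist":[0,0,-21]},{"offset":[-0.215,-0.063,0],"twist":[0,0,-26]},{"offset":[-0.233,-0.069,0],"twist":[0,0,-28]},{"offset":[-0.235,-0.069,0],"twist":[0,0,-28]},{"offset":[-0.235,-0.069,0.03],"twist":[0,0,-28]},{"offset":[-0.235,-0.069,0.05],"twist":[0,0,-28]},{"offset":[-0.235,-0.069,0.06],"twist":[0,0,-28]},{"offset":[-0.235,-0.069,0.06],"twist":[0,0,-28]},{"offset":[-0.235,-0.069,0.06],"twist":[0,0,-28]}]'
python3 - <<'E'
from h import *
goto([.4505,-.3157,.064],18)
E
```

```text
t: 19.75
tool_pos: [0.4527, -0.3165, 0.1492]
tool_rot: [1.848, 2.538, -0.0]
contact_force: [-0.4, -0.7, 0.7]
opening: 0.0852
grip_force: 0.0
offset [ 0.0015 -0.0019  0.0852] twist z -0.12 cur yaw 17.9 q6 -1.06
```

```bash
python3 -m crank '[{"offset":[0.001,-0.001,0.01],"twist":[0,0,0]},{"offset":[0.001,-0.001,0.035],"twist":[0,0,0]},{"offset":[0.001,-0.001,0.06],"twist":[0,0,0]},{"offset":[0.001,-0.001,0.08],"twist":[0,0,0]},{"offset":[0.001,-0.001,0.085],"twist":[0,0,0]},{"offset":[0.001,-0.001,0.085],"twist":[0,0,0]}]' && python3 -m crank '[{"offset":[0,0,0],"twist":[0,0,0]},{"offset":[0,0,0],"twist":[0,0,0]},{"offset":[0,0,0],"twist":[0,0,0]},{"offset":[0,0,0],"twist":[0,0,0]},{"offset":[0,0,0],"twist":[0,0,0]},{"offset":[0,0,0],"twist":[0,0,0]}]' 0 60
python3 -m crank '[{"offset":[0,0,-0.01],"twist":[0,0,0]},{"offset":[0,0,-0.03],"twist":[0,0,0]},{"offset":[0,0,-0.06],"twist":[0,0,0]},{"offset":[0,0,-0.1],"twist":[0,0,0]},{"offset":[0,0,-0.13],"twist":[0,0,0]},{"offset":[0,0,-0.15],"twist":[0,0,0]},{"offset":[0,0,-0.15],"twist":[0,0,0]}]'
python3 - <<'E'
from h import *
im=save("scene","s5");im=im[100:300,90:360];cv2.imwrite("pics/s5c.png",cv2.resize(np.ascontiguousarray(im[...,::-1]),None,fx=2.8,fy=2.8,interpolation=cv2.INTER_CUBIC))
goto([.575,-.018,.215],170)
E
```

```text
t: 20.5
tool_pos: [0.4509, -0.3157, 0.0633]
tool_rot: [1.85, 2.539, -0.0]
contact_force: [-0.6, -0.5, -0.3]
opening: 0.0852
grip_force: 0.0
t: 21.25
tool_pos: [0.4515, -0.3164, 0.0649]
tool_rot: [1.848, 2.538, -0.001]
contact_force: [-2.7, 0.2, 5.0]
opening: 0.0442
grip_force: 60.2
t: 22.12
tool_pos: [0.4516, -0.3162, 0.2154]
tool_rot: [1.847, 2.536, -0.001]
contact_force: [-0.4, 0.4, -1.9]
opening: 0.0439
grip_force: 61.5
offset [ 0.2452  0.2094 -0.0016] twist z 27.86 cur yaw 17.9 q6 -1.06
```

View pics/s5c.png

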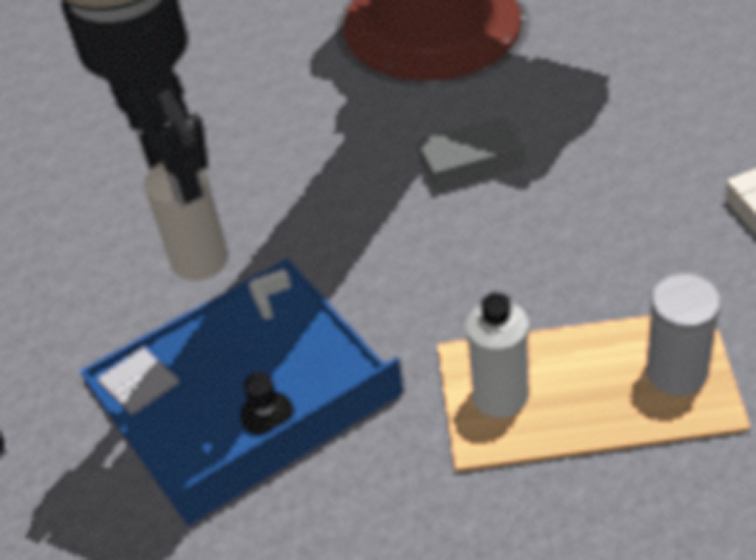

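Glue hangs upright, spray and tin stand on the board (crop (497,360), (682,340)), and the lifter is clear at (265,400).

```bash
python3 -m crank '[{"offset":[0.014,0.012,0],"twist":[0,0,2]},{"offset":[0.042,0.036,0],"twist":[0,0,5]},{"offset":[0.077,0.066,0],"twist":[0,0,9]},{"offset":[0.112,0.096,0],"twist":[0,0,13]},{"offset":[0.147,0.126,0],"twist":[0,0,17]},{"offset":[0.182,0.156,0],"twist":[0,0,21]},{"offset":[0.215,0.184,0],"twist":[0,0,25]},{"offset":[0.237,0.202,0],"twist":[0,0,27]},{"offset":[0.245,0.209,0],"twist":[0,0,28]},{"offset":[0.245,0.209,0],"twist":[0,0,28]},{"offset":[0.245,0.209,0],"twist":[0,0,28]},{"offset":[0.245,0.209,0.04],"twist":[0,0,28]},{"offset":[0.245,0.209,0.08],"twist":[0,0,28]},{"offset":[0.245,0.209,0.115],"twist":[0,0,28]},{"offset":[0.245,0.209,0.133],"twist":[0,0,28]},{"offset":[0.245,0.209,0.139],"twist":[0,0,28]},{"offset":[0.245,0.209,0.139],"twist":[0,0,28]},{"offset":[0.245,0.209,0.139],"twist":[0,0,28]}]'
```

```text
t: 24.42
tool_pos: [0.5759, -0.0185, 0.0761]
tool_rot: [2.407, 2.015, 0.003]
contact_force: [0.3, -0.3, -2.1]
opening: 0.0441
grip_force: 61.7
```

```bash
python3 -m crank '[{"offset":[0,0,0.003],"twist":[0,0,0]},{"offset":[0,0,0.0055],"twist":[0,0,0]},{"offset":[0,0,0.006],"twist":[0,0,0]},{"offset":[0,0,0.006],"twist":[0,0,0]}]'; python3 -m crank '[{"offset":[0,0,0],"twist":[0,0,0]},{"offset":[0,0,0],"twist":[0,0,0]},{"offset":[0,0,0],"twist":[0,0,0]},{"offset":[0,0,0],"twist":[0,0,0]}]' 1
python3 -m crank '[{"offset":[0,0,-0.03],"twist":[0,0,0]},{"offset":[0,0,-0.08],"twist":[0,0,0]},{"offset":[0,0,-0.13],"twist":[0,0,0]},{"offset":[0,0,-0.136],"twist":[0,0,0]},{"offset":[0,0,-0.136],"twist":[0,0,0]},{"offset":[0,0,-0.136],"twist":[0,0,0]}]'
python3 - <<'E'
from h import *
np.set_printoptions(precision=4,suppress=True)
for c in("top","scene"):
    save(c,c+"6")
    rs=cut_out("lifter",c)[:2]
    for r in rs:
        a=r["region"]
        if a.sum()>900: continue
        print(c,r["confidence"],fit("lifter",{c:(a,a&False)},[.504,-.2975],.004))
z=lambda *a:goto([.504,-.2975,.15],*a)
z(110);z(290)
E
```

```text
t: 24.92
tool_pos: [0.5752, -0.0182, 0.0699]
tool_rot: [2.408, 2.016, 0.001]
contact_force: [-3.5, 0.5, 4.0]
opening: 0.0445
grip_force: 62.5
t: 25.42
tool_pos: [0.5746, -0.0183, 0.0681]
tool_rot: [-2.409, -2.016, 0.0]
contact_force: [0.5, -0.6, 0.0]
opening: 0.0853
grip_force: 0.0
t: 26.18
tool_pos: [0.5734, -0.0181, 0.2017]
tool_rot: [-2.407, -2.014, 0.004]
contact_force: [-0.4, -0.1, 0.1]
opening: 0.0856
grip_force: 0.0
scene 0.68 (array([ 0.5065, -0.2969]), np.float64(0.7947976878612717))
offset [-0.2873 -0.0195  0.0527] twist z 59.86 cur yaw -10.1 q6 0.02
offset [-0.2873 -0.0195  0.0527] twist z 59.86 cur yaw -10.1 q6 0.02
```

View pics/top6.png

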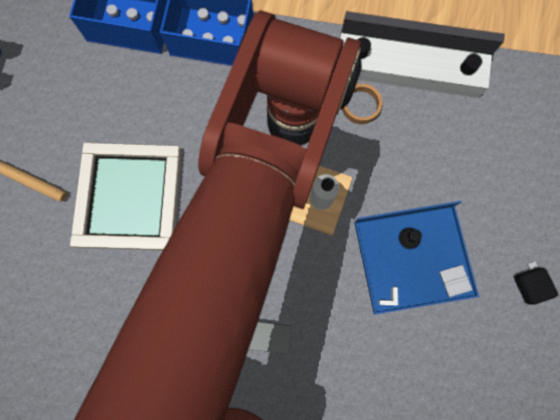

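The top view shows the lifter alone in the tray at (410,238), with the cleat and hinge in place. I'll refine the lifter's position with a dark-pixel mask.

Run:
```python
from h import *
np.set_printoptions(precision=4,suppress=True)
for c,(x,y) in{"top":(410,238),"scene":(185,244)}.items():
    g=cv2.imread(f"pics/{c}6.png").max(2);m=np.zeros(g.shape,bool);m[y-22:y+22,x-20:x+20]=g[y-22:y+22,x-20:x+20]<52
    n,l,s,ct=cv2.connectedComponentsWithStats(m.astype(np.uint8));k=1+s[1:,4].argmax();m=l==k
    print(c,s[k],ct[k],fit("lifter",{c:(m,m&False)},[.504,-.2975],.004))
goto([.504,-.2975,.12],110)
```

```text
top [399 228  22  20 329] [409.6353 237.5805] (array([ 0.5058, -0.2992]), np.float64(0.7580645161290323))
scene [177 234  17  21 222] [183.6847 244.6486] (array([ 0.5043, -0.2988]), np.float64(0.6425470332850941))
offset [-0.2873 -0.0194  0.0827] twist z 59.86 cur yaw -10.1 q6 0.02
```

```bash
python3 -m crank '[{"offset":[-0.03,-0.002,0],"twist":[0,0,6]},{"offset":[-0.08,-0.005,0],"twist":[0,0,16]},{"offset":[-0.135,-0.009,0],"twist":[0,0,26]},{"offset":[-0.19,-0.013,0],"twist":[0,0,36]},{"offset":[-0.24,-0.016,0],"twist":[0,0,46]},{"offset":[-0.275,-0.019,0],"twist":[0,0,55]},{"offset":[-0.288,-0.02,0.02],"twist":[0,0,60]},{"offset":[-0.288,-0.02,0.06],"twist":[0,0,60]},{"offset":[-0.288,-0.02,0.1],"twist":[0,0,60]},{"offset":[-0.288,-0.02,0.12],"twist":[0,0,60]},{"offset":[-0.288,-0.02,0.12],"twist":[0,0,60]},{"offset":[-0.288,-0.02,0.12],"twist":[0,0,60]},{"offset":[-0.288,-0.02,0.12],"twist":[0,0,60]}]'
python3 - <<'E'
from h import *
goto([.505,-.2983,.022],110)
E
```

```text
t: 28.0
tool_pos: [0.5054, -0.2991, 0.0864]
tool_rot: [3.092, 0.542, 0.004]
contact_force: [-0.2, 0.2, -0.4]
opening: 0.0853
grip_force: 0.0
offset [-0.0003 -0.0011  0.0644] twist z -0.13 cur yaw -70.1 q6 0.56
```

```bash
python3 -m crank '[{"offset":[0,-0.001,0.015],"twist":[0,0,0]},{"offset":[0,-0.001,0.035],"twist":[0,0,0]},{"offset":[0,-0.001,0.052],"twist":[0,0,0]},{"offset":[0,-0.001,0.06],"twist":[0,0,0]},{"offset":[0,-0.001,0.06],"twist":[0,0,0]},{"offset":[0,-0.001,0.06],"twist":[0,0,0]}]'
python3 - <<'E'
from h import *
im=save("scene","s7");im=im[150:300,90:270];cv2.imwrite("pics/s7c.png",cv2.resize(np.ascontiguousarray(im[...,::-1]),None,fx=4,fy=4,interpolation=cv2.INTER_CUBIC))
E
```

```text
t: 28.75
tool_pos: [0.5043, -0.2977, 0.0248]
tool_rot: [3.094, 0.542, 0.001]
contact_force: [0.0, -0.6, -0.1]
opening: 0.0856
grip_force: 0.0
```

View pics/s7c.png

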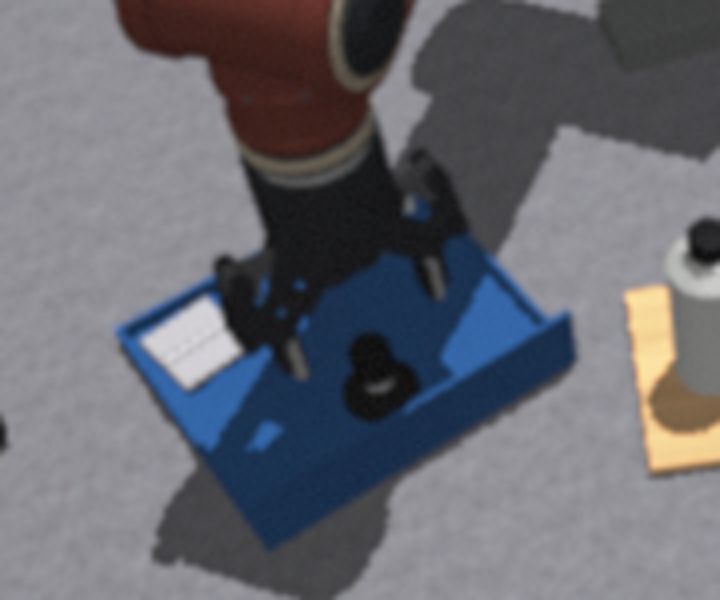

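Run:
```python
from h import *
o=get_obs();p=o["tool_pos"];M=R.from_rotvec(o["tool_rot"]).as_matrix()
for s in(-.0427,.0427):
  for z in(0,.013,.025):
    print(s,z,[((proj("scene",p+s*M[:,1]-z*M[:,2]+x*M[:,0])-[90,150])*4).round().tolist() for x in(-.011,0,.011)])
print("knob top",((proj("scene",[.505,-.2985,.05])-[90,150])*4).round(),((proj("scene",[.505,-.2985,.026])-[90,150])*4).round())
im=save("top","t7");im=im[170:330,330:500];cv2.imwrite("pics/t7c.png",cv2.resize(np.ascontiguousarray(im[...,::-1]),None,fx=3.6,fy=3.6,interpolation=cv2.INTER_CUBIC))
for s in(-.0427,.0427):
    print("top",s,[((proj("top",p+s*M[:,1]-.013*M[:,2]+x*M[:,0])-[330,170])*3.6).round().tolist() for x in(-.011,0,.011)])
```

```text
-0.0427 0 [[[424.0, 321.0]], [[433.0, 332.0]], [[443.0, 342.0]]]
-0.0427 0.013 [[[420.0, 308.0]], [[430.0, 319.0]], [[439.0, 329.0]]]
-0.0427 0.025 [[[417.0, 296.0]], [[427.0, 307.0]], [[436.0, 317.0]]]
0.0427 0 [[[304.0, 392.0]], [[313.0, 403.0]], [[322.0, 415.0]]]
0.0427 0.013 [[[299.0, 379.0]], [[308.0, 390.0]], [[318.0, 402.0]]]
0.0427 0.025 [[[295.0, 367.0]], [[304.0, 378.0]], [[313.0, 390.0]]]
knob top [[366. 343.]] [[373. 367.]]
top -0.0427 [[[234.0, 269.0]], [[229.0, 250.0]], [[225.0, 232.0]]]
top 0.0427 [[[378.0, 243.0]], [[373.0, 225.0]], [[369.0, 207.0]]]
```

View pics/t7c.png

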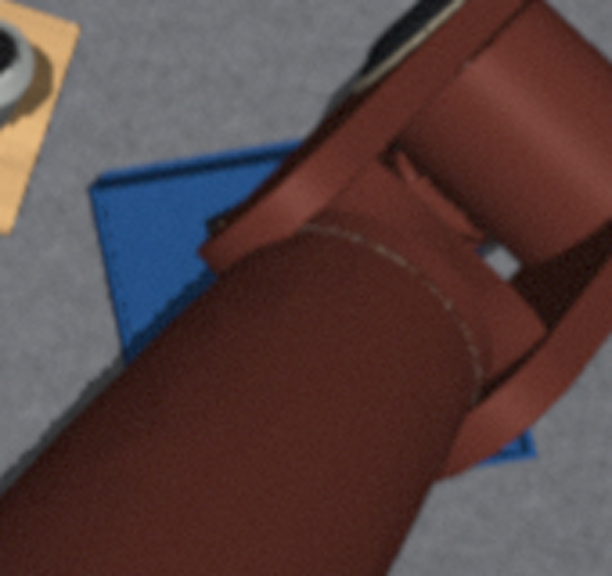

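```bash
python3 -m crank '[{"offset":[0,0,0.003],"twist":[0,0,0]},{"offset":[0,0,0.005],"twist":[0,0,0]},{"offset":[0,0,0.005],"twist":[0,0,0]}]'; python3 -m crank '[{"offset":[0,0,0],"twist":[0,0,0]},{"offset":[0,0,0],"twist":[0,0,0]},{"offset":[0,0,0],"twist":[0,0,0]},{"offset":[0,0,0],"twist":[0,0,0]},{"offset":[0,0,0],"twist":[0,0,0]},{"offset":[0,0,0],"twist":[0,0,0]},{"offset":[0,0,0],"twist":[0,0,0]}]' 0 40
python3 - <<'E'
from h import *
im=save("scene","s8");im=im[150:300,90:270];cv2.imwrite("pics/s8c.png",cv2.resize(np.ascontiguousarray(im[...,::-1]),None,fx=4,fy=4,interpolation=cv2.INTER_CUBIC))
E
```

```text
t: 29.22
tool_pos: [0.5037, -0.2971, 0.0189]
tool_rot: [-3.094, -0.542, 0.001]
contact_force: [-0.0, -0.7, -1.1]
opening: 0.0855
grip_force: 0.0
t: 30.1
tool_pos: [0.5041, -0.2976, 0.0196]
tool_rot: [3.094, 0.542, 0.001]
contact_force: [0.5, -0.9, 2.7]
opening: 0.0234
grip_force: 39.2
```

View pics/s8c.png

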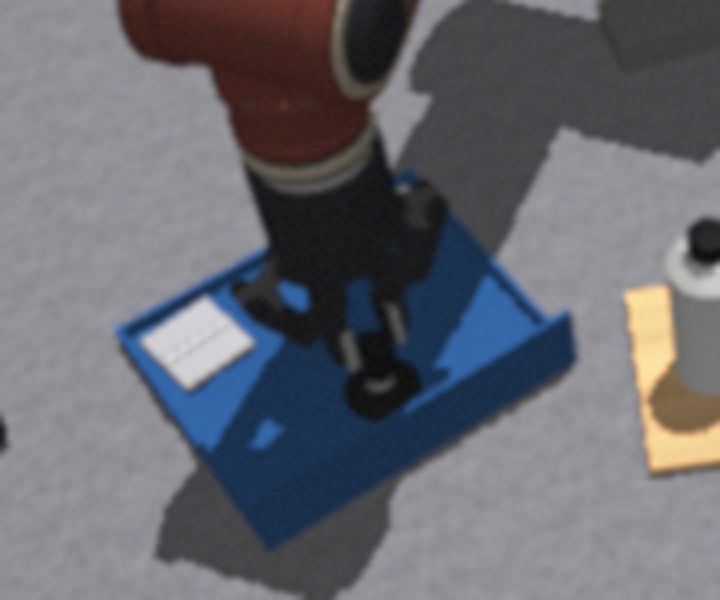

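The pads hold the knob (crop (375,340)) with opening 23 mm. I'll lift slowly and refine the sash pose.

```bash
python3 -m crank '[{"offset":[0,0,-0.004],"twist":[0,0,0]},{"offset":[0,0,-0.012],"twist":[0,0,0]},{"offset":[0,0,-0.03],"twist":[0,0,0]},{"offset":[0,0,-0.06],"twist":[0,0,0]},{"offset":[0,0,-0.1],"twist":[0,0,0]},{"offset":[0,0,-0.15],"twist":[0,0,0]},{"offset":[0,0,-0.19],"twist":[0,0,0]},{"offset":[0,0,-0.2],"twist":[0,0,0]},{"offset":[0,0,-0.2],"twist":[0,0,0]}]'
python3 - <<'E'
from h import *
up=lambda a:np.kron(a,np.ones((2,2))).astype(bool)
M={}
for c in("top","scene"):
    save(c,c+"9");r=cut_out("sash",c)[0];print(c,r["confidence"],r["rect"],r["region"].sum());M[c]=up(r["region"])
C=np.array([[a*.115,b*.105,z] for a in(-1,1) for b in(-1,1) for z in(0,.028)])
def f(p,cams):
    s=0
    for c in cams:
        P=R.from_euler("z",p[2]*100,degrees=True).apply(C)+[p[0],p[1],0]
        m=np.zeros((840,1120),np.uint8)
        cv2.fillConvexPoly(m,cv2.convexHull((proj(c,P)*2*256).round().astype(np.int32)),1,shift=8);m=m>0
        s-=(m&M[c]).sum()/(m|M[c]).sum()
    return s/len(cams)
for cams in(("top",),("scene",),("top","scene")):
    x0=np.array([.489,.316,.08]);r=minimize(f,x0,args=(cams,),method="Nelder-Mead",options=dict(initial_simplex=[x0,x0+[.01,0,0],x0+[0,.01,0],x0+[0,0,.03]],xatol=2e-4,fatol=1e-5));print(cams,r.x,r.fun)
# green pane in both views
for c in("top","scene"):
    a=cv2.imread(f"pics/{c}0.png").astype(int);g=(a[...,1]-a[...,2]>25)&(a[...,1]>110)
    n,l,s,ct=cv2.connectedComponentsWithStats(g.astype(np.uint8));k=1+s[1:,4].argmax()
    w=np.array([onz(c,u,v,.012)[:2]*1000 for v,u in np.argwhere(l==k)],np.float32);print("pane",c,cv2.minAreaRect(w))
E
```

```text
t: 31.28
tool_pos: [0.5039, -0.2973, 0.2195]
tool_rot: [3.094, 0.542, 0.001]
contact_force: [0.2, -0.1, -1.8]
opening: 0.023
grip_force: 39.3
top 0.58 [125.9, 197.6, 112.0, 107.5] 10476
scene 0.92 [405.6, 183.4, 111.6, 83.9] 5044
('top',) [0.49051712 0.31870591 0.08216141] -0.9665544125109563
('scene',) [0.49092535 0.32083936 0.07938657] -0.9406744088428711
('top', 'scene') [0.4908534  0.32037535 0.07593465] -0.952027348568846Traceback (most recent call last):
  File "<stdin>", line 21, in <module>
  File "h.py", line 10, in onz
    o,d=ray(cam,u,v);return o+d*(z-o[2])/d[2]
        ~~~^^^^^^^^^
  File "h.py", line 5, in ray
    c=get_calibration(cam);K=np.array(c["intrinsics"]);T=np.array(c["world_from_camera"])
ValueError: time passes only in moves, steps and waits
```

Run:
```python
from h import *
goto([.491,.319,.22],98)
```

```text
offset [ 0.198  -0.5829 -0.0018] twist z 11.86 cur yaw -70.1 q6 0.56
```

```bash
python3 -m crank '[{"offset":[0.003,-0.01,0],"twist":[0,0,0]},{"offset":[0.01,-0.03,0],"twist":[0,0,0]},{"offset":[0.02,-0.06,0],"twist":[0,0,1]},{"offset":[0.034,-0.1,0],"twist":[0,0,2]},{"offset":[0.048,-0.14,0],"twist":[0,0,3]},{"offset":[0.061,-0.18,0],"twist":[0,0,4]},{"offset":[0.075,-0.22,0],"twist":[0,0,5]},{"offset":[0.088,-0.26,0],"twist":[0,0,6]},{"offset":[0.102,-0.3,0],"twist":[0,0,7]},{"offset":[0.115,-0.34,0],"twist":[0,0,8]},{"offset":[0.129,-0.38,0],"twist":[0,0,9]},{"offset":[0.143,-0.42,0],"twist":[0,0,10]},{"offset":[0.156,-0.46,0],"twist":[0,0,11]},{"offset":[0.17,-0.5,0],"twist":[0,0,12]},{"offset":[0.182,-0.535,0],"twist":[0,0,12]},{"offset":[0.191,-0.563,0],"twist":[0,0,12]},{"offset":[0.196,-0.578,0],"twist":[0,0,12]},{"offset":[0.198,-0.583,0],"twist":[0,0,12]},{"offset":[0.198,-0.583,0],"twist":[0,0,12]},{"offset":[0.198,-0.583,0],"twist":[0,0,12]}]'
python3 - <<'E'
from h import *
goto([.491,.319,.0275])
im=save("scene","s10");im=im[80:260,320:500];cv2.imwrite("pics/s10c.png",cv2.resize(np.ascontiguousarray(im[...,::-1]),None,fx=3.3,fy=3.3,interpolation=cv2.INTER_CUBIC))
E
```

```text
t: 33.98
tool_pos: [0.4922, 0.3175, 0.2192]
tool_rot: [3.134, 0.214, 0.0]
contact_force: [-0.1, 0.4, -1.6]
opening: 0.0236
grip_force: 39.4
offset [-0.001  -0.0017  0.1917] twist z 0 cur yaw -82.2 q6 1.88
```

View pics/s10c.png

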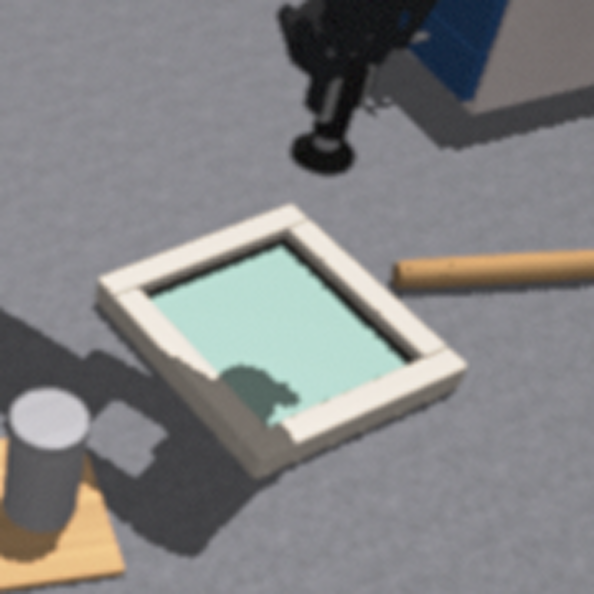

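The lifter hangs upright above the sash (crop (323,150)). Lower it gently.

```bash
python3 -m crank '[{"offset":[-0.001,-0.001,0.02],"twist":[0,0,0]},{"offset":[-0.001,-0.001,0.05],"twist":[0,0,0]},{"offset":[-0.001,-0.001,0.08],"twist":[0,0,0]},{"offset":[-0.001,-0.001,0.11],"twist":[0,0,0]},{"offset":[-0.001,-0.001,0.135],"twist":[0,0,0]},{"offset":[-0.001,-0.001,0.155],"twist":[0,0,0]},{"offset":[-0.001,-0.001,0.168],"twist":[0,0,0]},{"offset":[-0.001,-0.001,0.176],"twist":[0,0,0]},{"offset":[-0.001,-0.001,0.18],"twist":[0,0,0]},{"offset":[-0.001,-0.001,0.18],"twist":[0,0,0]}]'
```

```text
t: 35.28
tool_pos: [0.4912, 0.3193, 0.0396]
tool_rot: [-3.134, -0.215, -0.001]
contact_force: [0.8, 0.2, -0.9]
opening: 0.0233
grip_force: 39.4
```

```bash
python3 -m crank '[{"offset":[0,0,0.003],"twist":[0,0,0]},{"offset":[0,0,0.006],"twist":[0,0,0]},{"offset":[0,0,0.009],"twist":[0,0,0]},{"offset":[0,0,0.011],"twist":[0,0,0]},{"offset":[0,0,0.011],"twist":[0,0,0]}]'
```

```text
t: 35.9
tool_pos: [0.4908, 0.3191, 0.028]
tool_rot: [3.134, 0.215, -0.0]
contact_force: [0.3, -0.5, -1.9]
opening: 0.0231
grip_force: 39.5
```

```bash
python3 -m crank '[{"offset":[0,0,0.001],"twist":[0,0,0]},{"offset":[0,0,0.0015],"twist":[0,0,0]},{"offset":[0,0,0.0015],"twist":[0,0,0]}]'
```

```text
t: 36.28
tool_pos: [0.4915, 0.3192, 0.0276]
tool_rot: [-3.134, -0.215, -0.002]
contact_force: [-1.0, -1.7, 3.9]
opening: 0.0228
grip_force: 40.0
```

Touched the pane. Release, rise, and check.

```bash
python3 -m crank '[{"offset":[0,0,0],"twist":[0,0,0]},{"offset":[0,0,0],"twist":[0,0,0]},{"offset":[0,0,0],"twist":[0,0,0]},{"offset":[0,0,0],"twist":[0,0,0]},{"offset":[0,0,0],"twist":[0,0,0]}]' 1 60
python3 -m crank '[{"offset":[0,0,-0.01],"twist":[0,0,0]},{"offset":[0,0,-0.04],"twist":[0,0,0]},{"offset":[0,0,-0.09],"twist":[0,0,0]},{"offset":[0,0,-0.14],"twist":[0,0,0]},{"offset":[0,0,-0.18],"twist":[0,0,0]},{"offset":[0,0,-0.18],"twist":[0,0,0]},{"offset":[0,0,-0.18],"twist":[0,0,0]}]'
python3 - <<'E'
from h import *
im=save("scene","s11");r=cut_out("lifter","scene")
for k in r[:2]:
    a=k["region"];print(k["confidence"],k["rect"]);
    if a.sum()<900:print(fit("lifter",{"scene":(a,a&False)},[.491,.319],.012))
im=im[80:260,180:480];cv2.imwrite("pics/s11c.png",cv2.resize(np.ascontiguousarray(im[...,::-1]),None,fx=2.6,fy=2.6,interpolation=cv2.INTER_CUBIC))
goto([.5746,-.0183,.21],170)
E
```

```text
t: 36.9
tool_pos: [0.4909, 0.3191, 0.0266]
tool_rot: [3.134, 0.215, -0.0]
contact_force: [0.3, 0.7, -0.5]
opening: 0.0852
grip_force: 0.0
t: 37.78
tool_pos: [0.4906, 0.319, 0.2064]
tool_rot: [3.134, 0.215, -0.001]
contact_force: [-0.1, -0.7, -0.0]
opening: 0.0854
grip_force: 0.0
0.53 [401.9, 177.9, 14.1, 24.6]
(array([0.49479331, 0.31692497]), np.float64(0.8967052537845058))
offset [ 0.0378  0.3454 -0.0051] twist z -72.14 cur yaw -82.1 q6 1.88
```

View pics/s11c.png

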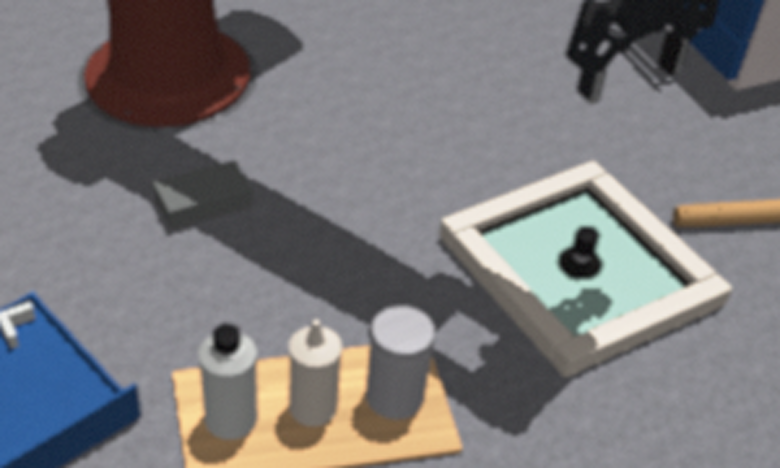

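The lifter stands upright in the middle of the pane (crop (580,260)), and all three containers stand on the board. Now return the glue first.

```bash
python3 -m crank '[{"offset":[0.004,0.03,0],"twist":[0,0,-6]},{"offset":[0.008,0.07,0],"twist":[0,0,-15]},{"offset":[0.013,0.115,0],"twist":[0,0,-25]},{"offset":[0.018,0.165,0],"twist":[0,0,-35]},{"offset":[0.024,0.215,0],"twist":[0,0,-45]},{"offset":[0.029,0.265,0],"twist":[0,0,-55]},{"offset":[0.034,0.31,0],"twist":[0,0,-64]},{"offset":[0.037,0.336,0],"twist":[0,0,-70]},{"offset":[0.038,0.345,0],"twist":[0,0,-72]},{"offset":[0.038,0.345,0],"twist":[0,0,-72]},{"offset":[0.038,0.345,0],"twist":[0,0,-72]},{"offset":[0.038,0.345,0.03],"twist":[0,0,-72]},{"offset":[0.038,0.345,0.05],"twist":[0,0,-72]},{"offset":[0.038,0.345,0.05],"twist":[0,0,-72]},{"offset":[0.038,0.345,0.05],"twist":[0,0,-72]}]'
python3 - <<'E'
from h import *
goto([.5746,-.0183,.0695],169.9)
E
```

```text
t: 39.75
tool_pos: [0.5761, -0.0173, 0.1574]
tool_rot: [2.408, 2.016, 0.001]
contact_force: [1.0, 0.1, 0.4]
opening: 0.0856
grip_force: 0.0
offset [-0.0013 -0.0014  0.0879] twist z -0.02 cur yaw -10.1 q6 0.02
```

```bash
python3 -m crank '[{"offset":[-0.001,-0.001,0.015],"twist":[0,0,0]},{"offset":[-0.001,-0.001,0.04],"twist":[0,0,0]},{"offset":[-0.001,-0.001,0.065],"twist":[0,0,0]},{"offset":[-0.001,-0.001,0.082],"twist":[0,0,0]},{"offset":[-0.001,-0.001,0.087],"twist":[0,0,0]},{"offset":[-0.001,-0.001,0.087],"twist":[0,0,0]},{"offset":[-0.001,-0.001,0.087],"twist":[0,0,0]}]'; python3 -m crank '[{"offset":[0,0,0],"twist":[0,0,0]},{"offset":[0,0,0],"twist":[0,0,0]},{"offset":[0,0,0],"twist":[0,0,0]},{"offset":[0,0,0],"twist":[0,0,0]},{"offset":[0,0,0],"twist":[0,0,0]},{"offset":[0,0,0],"twist":[0,0,0]}]' 0 60
python3 -m crank '[{"offset":[0,0,-0.01],"twist":[0,0,0]},{"offset":[0,0,-0.03],"twist":[0,0,0]},{"offset":[0,0,-0.06],"twist":[0,0,0]},{"offset":[0,0,-0.1],"twist":[0,0,0]},{"offset":[0,0,-0.13],"twist":[0,0,0]},{"offset":[0,0,-0.15],"twist":[0,0,0]},{"offset":[0,0,-0.15],"twist":[0,0,0]}]'
python3 - <<'E'
from h import *
goto([.4515,-.3162,.215],18)
E
```

```text
t: 40.62
tool_pos: [0.5755, -0.0184, 0.071]
tool_rot: [2.408, 2.015, 0.002]
contact_force: [-0.2, -0.2, 0.1]
opening: 0.0855
grip_force: 0.0
t: 41.38
tool_pos: [0.5753, -0.0183, 0.071]
tool_rot: [2.408, 2.016, 0.002]
contact_force: [-1.2, -0.1, 5.3]
opening: 0.0436
grip_force: 60.3
t: 42.25
tool_pos: [0.5756, -0.0184, 0.222]
tool_rot: [2.407, 2.015, 0.004]
contact_force: [0.4, 0.1, -3.1]
opening: 0.0438
grip_force: 61.4
offset [-0.315  -0.0697  0.0067] twist z -28.14 cur yaw -10.1 q6 0.02
```

```bash
python3 -m crank '[{"offset":[-0.015,-0.003,0],"twist":[0,0,-2]},{"offset":[-0.045,-0.01,0],"twist":[0,0,-5]},{"offset":[-0.085,-0.019,0],"twist":[0,0,-9]},{"offset":[-0.13,-0.029,0],"twist":[0,0,-13]},{"offset":[-0.175,-0.039,0],"twist":[0,0,-17]},{"offset":[-0.22,-0.049,0],"twist":[0,0,-21]},{"offset":[-0.265,-0.059,0],"twist":[0,0,-25]},{"offset":[-0.298,-0.066,0],"twist":[0,0,-27]},{"offset":[-0.312,-0.069,0],"twist":[0,0,-28]},{"offset":[-0.315,-0.07,0],"twist":[0,0,-28]},{"offset":[-0.315,-0.07,0],"twist":[0,0,-28]},{"offset":[-0.315,-0.07,0.03],"twist":[0,0,-28]},{"offset":[-0.315,-0.07,0.07],"twist":[0,0,-28]},{"offset":[-0.315,-0.07,0.11],"twist":[0,0,-28]},{"offset":[-0.315,-0.07,0.135],"twist":[0,0,-28]},{"offset":[-0.315,-0.07,0.14],"twist":[0,0,-28]},{"offset":[-0.315,-0.07,0.14],"twist":[0,0,-28]},{"offset":[-0.315,-0.07,0.14],"twist":[0,0,-28]},{"offset":[-0.315,-0.07,0.14],"twist":[0,0,-28]}]'
python3 - <<'E'
from h import *
goto([.4515,-.3162,.066],18)
E
```

```text
t: 44.62
tool_pos: [0.451, -0.3166, 0.0812]
tool_rot: [1.848, 2.537, -0.0]
contact_force: [-0.4, -0.1, -2.3]
opening: 0.0437
grip_force: 61.5
offset [0.0003 0.0006 0.0152] twist z -0.14 cur yaw 17.9 q6 -1.06
```

```bash
python3 -m crank '[{"offset":[0,0,0.006],"twist":[0,0,0]},{"offset":[0,0,0.011],"twist":[0,0,0]},{"offset":[0,0,0.014],"twist":[0,0,0]},{"offset":[0,0,0.0155],"twist":[0,0,0]},{"offset":[0,0,0.0155],"twist":[0,0,0]}]'
```

```text
t: 45.25
tool_pos: [0.4505, -0.317, 0.0662]
tool_rot: [1.849, 2.539, -0.002]
contact_force: [-3.9, 1.2, 7.4]
opening: 0.0437
grip_force: 62.8
```

```bash
python3 -m crank '[{"offset":[0,0,-0.001],"twist":[0,0,0]},{"offset":[0,0,-0.001],"twist":[0,0,0]},{"offset":[0,0,-0.001],"twist":[0,0,0]},{"offset":[0,0,-0.001],"twist":[0,0,0]}]' 1
python3 -m crank '[{"offset":[0,0,-0.03],"twist":[0,0,0]},{"offset":[0,0,-0.08],"twist":[0,0,0]},{"offset":[0,0,-0.13],"twist":[0,0,0]},{"offset":[0,0,-0.145],"twist":[0,0,0]},{"offset":[0,0,-0.145],"twist":[0,0,0]},{"offset":[0,0,-0.145],"twist":[0,0,0]}]'
python3 - <<'E'
from h import *
goto([.5613,-.097,.21],169.9)
E
```

```text
t: 45.75
tool_pos: [0.4501, -0.3159, 0.065]
tool_rot: [-1.85, -2.539, -0.0]
contact_force: [0.1, -0.6, -0.5]
opening: 0.0853
grip_force: 0.0
t: 46.5
tool_pos: [0.4493, -0.3152, 0.2076]
tool_rot: [-1.847, -2.536, -0.001]
contact_force: [0.1, -0.0, -0.2]
opening: 0.0855
grip_force: 0.0
offset [ 0.1733  0.1735 -0.0021] twist z 27.96 cur yaw 17.9 q6 -1.06
```

```bash
python3 -m crank '[{"offset":[0.017,0.017,0],"twist":[0,0,3]},{"offset":[0.05,0.05,0],"twist":[0,0,8]},{"offset":[0.088,0.088,0],"twist":[0,0,14]},{"offset":[0.126,0.126,0],"twist":[0,0,20]},{"offset":[0.158,0.158,0],"twist":[0,0,26]},{"offset":[0.173,0.173,0],"twist":[0,0,28]},{"offset":[0.173,0.173,0],"twist":[0,0,28]},{"offset":[0.173,0.173,0.03],"twist":[0,0,28]},{"offset":[0.173,0.173,0.05],"twist":[0,0,28]},{"offset":[0.173,0.173,0.05],"twist":[0,0,28]},{"offset":[0.173,0.173,0.05],"twist":[0,0,28]}]'
python3 - <<'E'
from h import *
goto([.5613,-.097,.074],169.9)
E
```

```text
t: 47.88
tool_pos: [0.562, -0.0988, 0.1607]
tool_rot: [2.409, 2.016, 0.0]
contact_force: [-0.0, -0.7, 0.5]
opening: 0.0855
grip_force: 0.0
offset [ 0.0017 -0.001   0.0867] twist z -0.07 cur yaw -10.2 q6 -0.13
```

```bash
python3 -m crank '[{"offset":[0.001,-0.001,0.015],"twist":[0,0,0]},{"offset":[0.001,-0.001,0.04],"twist":[0,0,0]},{"offset":[0.001,-0.001,0.065],"twist":[0,0,0]},{"offset":[0.001,-0.001,0.082],"twist":[0,0,0]},{"offset":[0.001,-0.001,0.086],"twist":[0,0,0]},{"offset":[0.001,-0.001,0.086],"twist":[0,0,0]},{"offset":[0.001,-0.001,0.086],"twist":[0,0,0]}]'; python3 -m crank '[{"offset":[0,0,0],"twist":[0,0,0]},{"offset":[0,0,0],"twist":[0,0,0]},{"offset":[0,0,0],"twist":[0,0,0]},{"offset":[0,0,0],"twist":[0,0,0]},{"offset":[0,0,0],"twist":[0,0,0]},{"offset":[0,0,0],"twist":[0,0,0]}]' 0 60
python3 -m crank '[{"offset":[0,0,-0.01],"twist":[0,0,0]},{"offset":[0,0,-0.03],"twist":[0,0,0]},{"offset":[0,0,-0.06],"twist":[0,0,0]},{"offset":[0,0,-0.1],"twist":[0,0,0]},{"offset":[0,0,-0.13],"twist":[0,0,0]},{"offset":[0,0,-0.15],"twist":[0,0,0]},{"offset":[0,0,-0.15],"twist":[0,0,0]}]'
python3 - <<'E'
from h import *
goto([.52,-.356,.22],104)
E
```

```text
t: 48.75
tool_pos: [0.5619, -0.0974, 0.0755]
tool_rot: [2.408, 2.015, 0.002]
contact_force: [-0.3, -0.4, -0.5]
opening: 0.0858
grip_force: 0.0
t: 49.5
tool_pos: [0.5615, -0.0973, 0.0755]
tool_rot: [2.408, 2.016, 0.001]
contact_force: [-2.5, -0.2, 6.5]
opening: 0.0484
grip_force: 60.8
t: 50.38
tool_pos: [0.562, -0.0974, 0.2266]
tool_rot: [2.406, 2.014, 0.003]
contact_force: [0.4, -0.2, -2.6]
opening: 0.0484
grip_force: 62.3
offset [-0.2619  0.0041  0.0067] twist z 65.86 cur yaw -10.1 q6 -0.13
```

```bash
python3 -m crank '[{"offset":[-0.015,0,0],"twist":[0,0,4]},{"offset":[-0.045,0.001,0],"twist":[0,0,12]},{"offset":[-0.08,0.001,0],"twist":[0,0,21]},{"offset":[-0.12,0.002,0],"twist":[0,0,30]},{"offset":[-0.16,0.002,0],"twist":[0,0,39]},{"offset":[-0.2,0.003,0],"twist":[0,0,48]},{"offset":[-0.235,0.003,0],"twist":[0,0,57]},{"offset":[-0.255,0.004,0],"twist":[0,0,63]},{"offset":[-0.262,0.004,0],"twist":[0,0,66]},{"offset":[-0.262,0.004,0],"twist":[0,0,66]},{"offset":[-0.262,0.004,0],"twist":[0,0,66]},{"offset":[-0.262,0.004,0.03],"twist":[0,0,66]},{"offset":[-0.262,0.004,0.07],"twist":[0,0,66]},{"offset":[-0.262,0.004,0.11],"twist":[0,0,66]},{"offset":[-0.262,0.004,0.135],"twist":[0,0,66]},{"offset":[-0.262,0.004,0.14],"twist":[0,0,66]},{"offset":[-0.262,0.004,0.14],"twist":[0,0,66]},{"offset":[-0.262,0.004,0.14],"twist":[0,0,66]},{"offset":[-0.262,0.004,0.14],"twist":[0,0,66]}]'
python3 - <<'E'
from h import *
goto([.52,-.356,.0705],104)
E
```

```text
t: 52.75
tool_pos: [0.5196, -0.3564, 0.0859]
tool_rot: [3.117, 0.379, 0.003]
contact_force: [0.6, 1.0, -2.0]
opening: 0.0485
grip_force: 62.4
offset [ 0.0004 -0.0003  0.0154] twist z -0.14 cur yaw -76.1 q6 0.61
```

```bash
python3 -m crank '[{"offset":[0,0,0.006],"twist":[0,0,0]},{"offset":[0,0,0.011],"twist":[0,0,0]},{"offset":[0,0,0.014],"twist":[0,0,0]},{"offset":[0,0,0.0155],"twist":[0,0,0]},{"offset":[0,0,0.0155],"twist":[0,0,0]}]'; python3 -m crank '[{"offset":[0,0,-0.001],"twist":[0,0,0]},{"offset":[0,0,-0.001],"twist":[0,0,0]},{"offset":[0,0,-0.001],"twist":[0,0,0]},{"offset":[0,0,-0.001],"twist":[0,0,0]}]' 1
python3 -m crank '[{"offset":[0,0,-0.03],"twist":[0,0,0]},{"offset":[0,0,-0.08],"twist":[0,0,0]},{"offset":[0,0,-0.13],"twist":[0,0,0]},{"offset":[0,0,-0.145],"twist":[0,0,0]},{"offset":[0,0,-0.145],"twist":[0,0,0]},{"offset":[0,0,-0.145],"twist":[0,0,0]}]'
python3 - <<'E'
from h import *
goto([.5891,.0613,.21],169.9)
E
```

```text
t: 53.38
tool_pos: [0.5194, -0.3555, 0.0707]
tool_rot: [-3.118, -0.379, -0.001]
contact_force: [-2.8, 3.8, 6.5]
opening: 0.0485
grip_force: 63.5
t: 53.88
tool_pos: [0.5187, -0.3557, 0.0695]
tool_rot: [-3.119, -0.379, 0.0]
contact_force: [-0.5, -0.8, -0.0]
opening: 0.085
grip_force: 0.0
t: 54.62
tool_pos: [0.5179, -0.3549, 0.2119]
tool_rot: [-3.116, -0.379, 0.004]
contact_force: [-0.0, -0.4, -0.9]
opening: 0.0853
grip_force: 0.0
offset [ 0.1688 -0.3871  0.0028] twist z -66.04 cur yaw -76.1 q6 0.61
```

```bash
python3 -m crank '[{"offset":[0.012,-0.027,0],"twist":[0,0,-5]},{"offset":[0.034,-0.077,0],"twist":[0,0,-13]},{"offset":[0.057,-0.13,0],"twist":[0,0,-22]},{"offset":[0.08,-0.183,0],"twist":[0,0,-31]},{"offset":[0.103,-0.236,0],"twist":[0,0,-40]},{"offset":[0.126,-0.289,0],"twist":[0,0,-49]},{"offset":[0.148,-0.339,0],"twist":[0,0,-58]},{"offset":[0.163,-0.373,0],"twist":[0,0,-64]},{"offset":[0.169,-0.387,0],"twist":[0,0,-66]},{"offset":[0.169,-0.387,0],"twist":[0,0,-66]},{"offset":[0.169,-0.387,0],"twist":[0,0,-66]},{"offset":[0.169,-0.387,0.03],"twist":[0,0,-66]},{"offset":[0.169,-0.387,0.05],"twist":[0,0,-66]},{"offset":[0.169,-0.387,0.05],"twist":[0,0,-66]},{"offset":[0.169,-0.387,0.05],"twist":[0,0,-66]}]'
python3 - <<'E'
from h import *
goto([.5891,.0613,.071],169.9)
E
```

```text
t: 56.5
tool_pos: [0.5906, 0.06, 0.1654]
tool_rot: [2.409, 2.015, 0.001]
contact_force: [-0.3, -0.3, -0.8]
opening: 0.0855
grip_force: 0.0
offset [ 0.001  -0.0018  0.0944] twist z -0.08 cur yaw -10.2 q6 0.15
```

```bash
python3 -m crank '[{"offset":[0.001,-0.001,0.015],"twist":[0,0,0]},{"offset":[0.001,-0.001,0.04],"twist":[0,0,0]},{"offset":[0.001,-0.001,0.07],"twist":[0,0,0]},{"offset":[0.001,-0.001,0.088],"twist":[0,0,0]},{"offset":[0.001,-0.001,0.093],"twist":[0,0,0]},{"offset":[0.001,-0.001,0.093],"twist":[0,0,0]},{"offset":[0.001,-0.001,0.093],"twist":[0,0,0]}]'; python3 -m crank '[{"offset":[0,0,0],"twist":[0,0,0]},{"offset":[0,0,0],"twist":[0,0,0]},{"offset":[0,0,0],"twist":[0,0,0]},{"offset":[0,0,0],"twist":[0,0,0]},{"offset":[0,0,0],"twist":[0,0,0]},{"offset":[0,0,0],"twist":[0,0,0]}]' 0 60
python3 -m crank '[{"offset":[0,0,-0.01],"twist":[0,0,0]},{"offset":[0,0,-0.03],"twist":[0,0,0]},{"offset":[0,0,-0.06],"twist":[0,0,0]},{"offset":[0,0,-0.1],"twist":[0,0,0]},{"offset":[0,0,-0.13],"twist":[0,0,0]},{"offset":[0,0,-0.15],"twist":[0,0,0]},{"offset":[0,0,-0.15],"twist":[0,0,0]}]'
python3 - <<'E'
from h import *
goto([.4774,-.2464,.22],118)
E
```

```text
t: 57.38
tool_pos: [0.5905, 0.0617, 0.0732]
tool_rot: [2.408, 2.015, 0.003]
contact_force: [0.2, -0.5, 0.2]
opening: 0.0856
grip_force: 0.0
t: 58.12
tool_pos: [0.5899, 0.0617, 0.0732]
tool_rot: [2.408, 2.016, 0.001]
contact_force: [-2.6, -0.7, 6.1]
opening: 0.0549
grip_force: 62.6
t: 59.0
tool_pos: [0.5904, 0.0616, 0.224]
tool_rot: [2.407, 2.015, 0.005]
contact_force: [0.1, 0.1, -4.3]
opening: 0.0549
grip_force: 64.4
offset [-0.3231 -0.057   0.0036] twist z 51.86 cur yaw -10.1 q6 0.16
```

```bash
python3 -m crank '[{"offset":[-0.015,-0.003,0],"twist":[0,0,3]},{"offset":[-0.045,-0.008,0],"twist":[0,0,8]},{"offset":[-0.085,-0.015,0],"twist":[0,0,15]},{"offset":[-0.13,-0.023,0],"twist":[0,0,22]},{"offset":[-0.175,-0.031,0],"twist":[0,0,29]},{"offset":[-0.22,-0.039,0],"twist":[0,0,36]},{"offset":[-0.265,-0.047,0],"twist":[0,0,43]},{"offset":[-0.3,-0.053,0],"twist":[0,0,48]},{"offset":[-0.318,-0.056,0],"twist":[0,0,51]},{"offset":[-0.323,-0.057,0],"twist":[0,0,52]},{"offset":[-0.323,-0.057,0],"twist":[0,0,52]},{"offset":[-0.323,-0.057,0],"twist":[0,0,52]},{"offset":[-0.323,-0.057,0.03],"twist":[0,0,52]},{"offset":[-0.323,-0.057,0.07],"twist":[0,0,52]},{"offset":[-0.323,-0.057,0.11],"twist":[0,0,52]},{"offset":[-0.323,-0.057,0.135],"twist":[0,0,52]},{"offset":[-0.323,-0.057,0.14],"twist":[0,0,52]},{"offset":[-0.323,-0.057,0.14],"twist":[0,0,52]},{"offset":[-0.323,-0.057,0.14],"twist":[0,0,52]}]'
python3 - <<'E'
from h import *
goto([.4774,-.2464,.0682],118)
E
```

```text
t: 61.38
tool_pos: [0.4777, -0.2469, 0.0837]
tool_rot: [3.047, 0.756, 0.003]
contact_force: [-0.2, -0.7, -3.5]
opening: 0.0546
grip_force: 64.5
offset [-0.0001 -0.0006  0.0155] twist z -0.12 cur yaw -62.1 q6 0.47
```

```bash
python3 -m crank '[{"offset":[0,0,0.006],"twist":[0,0,0]},{"offset":[0,0,0.011],"twist":[0,0,0]},{"offset":[0,0,0.014],"twist":[0,0,0]},{"offset":[0,0,0.0155],"twist":[0,0,0]},{"offset":[0,0,0.0155],"twist":[0,0,0]}]'; python3 -m crank '[{"offset":[0,0,-0.001],"twist":[0,0,0]},{"offset":[0,0,-0.001],"twist":[0,0,0]},{"offset":[0,0,-0.001],"twist":[0,0,0]},{"offset":[0,0,-0.001],"twist":[0,0,0]}]' 1
python3 -m crank '[{"offset":[0,0,-0.03],"twist":[0,0,0]},{"offset":[0,0,-0.08],"twist":[0,0,0]},{"offset":[0,0,-0.13],"twist":[0,0,0]},{"offset":[0.03,-0.03,-0.145],"twist":[0,0,0]},{"offset":[0.07,-0.07,-0.145],"twist":[0,0,0]},{"offset":[0.11,-0.11,-0.145],"twist":[0,0,0]},{"offset":[0.15,-0.15,-0.145],"twist":[0,0,0]},{"offset":[0.18,-0.2,-0.145],"twist":[0,0,0]},{"offset":[0.21,-0.25,-0.145],"twist":[0,0,0]},{"offset":[0.23,-0.3,-0.145],"twist":[0,0,0]},{"offset":[0.24,-0.34,-0.145],"twist":[0,0,0]},{"offset":[0.24,-0.34,-0.145],"twist":[0,0,0]}]'
python3 - <<'E'
from h import *
import json
np.set_printoptions(precision=4,suppress=True)
st=json.load(open("start.json"))
names=("spray","glue","tin");reg={}
for c in("top","scene"):
    save(c,c+"12")
    for n in names:
        r=[k for k in cut_out(n,c) if abs(np.subtract(k["rect"][:2],proj(c,[*st[n],.06])[0])).max()<25]
        if r:reg[c,n]=r[0]["region"]
for n in names:
    m={}
    for c in("top","scene"):
        if (c,n) not in reg: continue
        b=np.zeros((420,560),bool)
        for k in names:
            if k!=n and (c,k) in reg:b|=reg[c,k]
        m[c]=(reg[c,n],b)
    for cc in (["top"],["scene"],["top","scene"]):
        mm={c:m[c] for c in cc if c in m}
        if mm:
            x,s=fit(n,mm,np.array(st[n]),.004);print(n,list(mm),x,round(s,3),"d",(x-st[n]).round(4))
im=cv2.imread("pics/top12.png");cv2.imwrite("pics/t12c.png",cv2.resize(im[150:330,60:500],None,fx=1.8,fy=1.8,interpolation=cv2.INTER_CUBIC))
E
```

```text
t: 62.0
tool_pos: [0.4768, -0.2461, 0.0683]
tool_rot: [-3.048, -0.756, -0.0]
contact_force: [-3.6, 3.5, 7.8]
opening: 0.0546
grip_force: 65.8
t: 62.5
tool_pos: [0.4764, -0.2463, 0.0671]
tool_rot: [3.049, 0.756, 0.0]
contact_force: [-0.6, 0.7, 0.1]
opening: 0.0859
grip_force: 0.0
t: 64.0
tool_pos: [0.529, 0.1688, 0.212]
tool_rot: [-3.047, -0.763, 0.0]
contact_force: [-0.2, 0.2, 0.7]
opening: 0.0856
grip_force: 0.0
spray ['top'] [ 0.5172 -0.355 ] 0.933 d [-0.0013  0.0007]
spray ['scene'] [ 0.5212 -0.3516] 0.966 d [0.0028 0.0042]
spray ['top', 'scene'] [ 0.5171 -0.3527] 0.922 d [-0.0014  0.003 ]
glue ['top'] [ 0.4488 -0.317 ] 0.968 d [-0.0009 -0.0013]
glue ['scene'] [ 0.4551 -0.3164] 0.894 d [ 0.0054 -0.0007]
glue ['top', 'scene'] [ 0.449 -0.317] 0.922 d [-0.0007 -0.0013]
```

View pics/t12c.png

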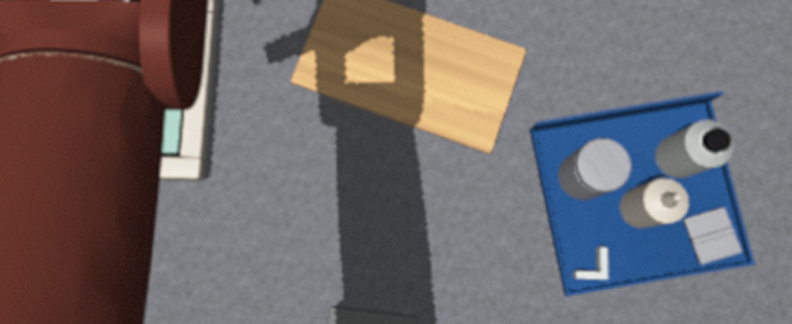

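The top view shows all three containers back in place: tin at pixel (395.6,241.7) against (396.7,240.8) at the start, and spray and glue within a few mm by fit. The cleat and hinge look unmoved and the arm is clear. I'll hand in.

```bash
python3 -c "
from station import *
print(finish_job())"
```

```text
the job is handed in; nothing more can be done
None
```

The job is handed in, with no verdict returned: the lifter stands cup down in the middle of the glass pane, and spray can, glue bottle and screw tin are back in the tray within about 5 mm of their starting spots by my camera checks (limit 15 mm).

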